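# Pack the fixture kit tray

### The job

Pack the fixture kit into the tray of plywood nests: stand the two fixture pins in the two round pockets (either pin in either one), seat the V-block upright in the square pocket, and lay the square tube offcut in the long pocket, each set down fully home on its pocket's floor, not dropped. The block with holes, the round tube offcut and the hexagon bolt are not part of the kit: leave them where they are.

Things in the scene. Friction and masses are not known exactly. Their poses are not given: they have to be found in the camera images.
- pin_dark: Dark (blackened) steel fixture pin standing upright on its head, 73 mm tall: round head 42 mm in diameter from 0 to 28 mm height, above it a round shank 28 mm in diameter. Loose, on the table at the start. Origin at the centre of its underside. z up along the pin. 0.32 kg.
- pin_bright: Bright zinc-grey fixture pin of the same shape, standing upright on its head, 73 mm tall: head 42 mm in diameter up to 28 mm height, then a 28 mm shank. Loose, on the table at the start. Origin at the centre of its underside. z up along the pin. 0.32 kg.
- vee: Bright steel V-block, 60 x 60 mm and 45 mm high, with a V groove across its top between two of its sides. Upright means groove up. Loose, on the table at the start. Origin at the centre of its underside. z up. 0.55 kg. Part of the kit.
- square_tube: Dark steel square tube offcut, lying flat, 40 x 110 mm and 40 mm high. Loose, on the table at the start. Origin at the centre of its underside. y along its 110 mm length, z up. 0.3 kg. Part of the kit. The fixed toggle clamp between the tray and the loose parts has an upright red handle 250 mm tall: pass over or round it.
- holed_block: Bright steel rectangular block with holes in its top, 50 x 76 mm and 25 mm high. Loose, on the table at the start. Origin at the centre of its underside. y along its 76 mm side. Not part of the kit: must stay where it is.
- round_tube_axis (a point): Middle of the dark steel round tube offcut that lies on its side, 42 mm in diameter, 90 mm long. The point lies on the tube's axis at half length, 21 mm above the table; its y runs along the tube. Loose, can roll. Not part of the kit: must stay where it is.
- hex_bolt: Bright hexagon bolt standing upright on its head, 65 mm tall: hexagon head 25 x 28 mm, about 10 mm high, thread 16 mm in diameter. Loose, on the table at the start. Origin at the centre of its underside. Not part of the kit: must stay where it is.
- pin_nest: Plywood nest, 144 (x) by 100 (y) mm, 18 mm thick, fixed in a low tray (rim 16 mm high) beside the two others, 103 mm apart along y, in any order. Origin: centre of its underside, 4 mm above the table; z up. Pocket floor 8 mm, pocket rim 22 mm above the table. This one has two round pockets of 58 mm diameter, centred 35 mm to either side of its middle along x.
- square_nest: Plywood nest, 144 (x) by 100 (y) mm, 18 mm thick, fixed in a low tray (rim 16 mm high) beside the two others, 103 mm apart along y, in any order. Origin: centre of its underside, 4 mm above the table; z up. Pocket floor 8 mm, pocket rim 22 mm above the table. This one has one square pocket, 76 x 76 mm, in its middle.
- long_nest: Plywood nest, 144 (x) by 100 (y) mm, 18 mm thick, fixed in a low tray (rim 16 mm high) beside the two others, 103 mm apart along y, in any order. Origin: centre of its underside, 4 mm above the table; z up. Pocket floor 8 mm, pocket rim 22 mm above the table. This one has one long pocket in its middle, 126 mm along x and 56 mm along y (the tube's y goes along the nest's x).
There are look-alikes about, which are no part of the job. Leave any blue look-alike of the vee alone.

How it is judged:
At the end, for the whole second after the job is handed in: Each pin upright in a round pocket of its own, the V-block upright in the square one, the square tube in the long one: within 12 mm of the pocket centre along x and y, underside on its floor, tilt under 0.1 rad, at rest. Holed block, round tube and hex bolt within 25 mm of their starts (((x of pin_dark in the frame of pin_nest between -0.047 and -0.023 m and y of pin_dark in the frame of pin_nest between -0.012 and 0.012 m and z of pin_dark in the frame of pin_nest between 0.001 and 0.008 m and angle between each of pin_dark, pin_bright's own z axis and vertical below 0.1 rad and x of pin_bright in the frame of pin_nest between 0.023 and 0.047 m and y of pin_bright in the frame of pin_nest between -0.012 and 0.012 m and z of pin_bright in the frame of pin_nest between 0.001 and 0.008 m) or (x of pin_bright in the frame of pin_nest between -0.047 and -0.023 m and y of pin_bright in the frame of pin_nest between -0.012 and 0.012 m and z of pin_bright in the frame of pin_nest between 0.001 and 0.008 m and angle between each of pin_bright, pin_dark's own z axis and vertical below 0.1 rad and x of pin_dark in the frame of pin_nest between 0.023 and 0.047 m and y of pin_dark in the frame of pin_nest between -0.012 and 0.012 m and z of pin_dark in the frame of pin_nest between 0.001 and 0.008 m)) and x of vee in the frame of square_nest between -0.012 and 0.012 m and y of vee in the frame of square_nest between -0.012 and 0.012 m and z of vee in the frame of square_nest between 0.001 and 0.008 m and angle between each of vee, square_tube's own z axis and vertical below 0.1 rad and x of square_tube in the frame of long_nest between -0.012 and 0.012 m and y of square_tube in the frame of long_nest between -0.012 and 0.012 m and z of square_tube in the frame of long_nest between 0.001 and 0.008 m and linear speed of each of pin_dark, pin_bright, vee, square_tube below 0.02 m/s and distance of each of holed_block, round_tube_axis, hex_bolt from where it was at the start of the episode below 0.025 m); the robot touches nothing.
It fails at once if the holed block, the round tube or the hexagon bolt is moved by more than 25 mm (distance of any of holed_block, round_tube_axis, hex_bolt from where it was at the start of the episode above 0.025 m).
It fails at once if a kit part is dropped or slammed down into its nest (faster than 0.8 m/s near it) ((horizontal distance between pin_dark and pin_nest below 0.06 m and height (world z) of pin_dark below 0.1 m and linear speed of pin_dark above 0.8 m/s) or (horizontal distance between pin_bright and pin_nest below 0.06 m and height (world z) of pin_bright below 0.1 m and linear speed of pin_bright above 0.8 m/s) or (horizontal distance between vee and square_nest below 0.06 m and height (world z) of vee below 0.1 m and linear speed of vee above 0.8 m/s) or (horizontal distance between square_tube and long_nest below 0.06 m and height (world z) of square_tube below 0.1 m and linear speed of square_tube above 0.8 m/s)).
It also fails if it takes over 125 s, if anything falls off the work surface, if the arm or the gripper's body presses on something with over 40 N, if the wrist force passes 120 N, or if a joint passes its speed limit or range.

### The arm

A 7-joint arm with a two-finger parallel gripper is mounted at the origin on the work surface; the furniture and walls round the work are solid. World frame = base frame: x ahead of the robot, y to its left, z up, the work surface at z = 0. Lengths are in m, angles in rad, forces in N, time in s.
With the tool pointing down it reaches from about 0.425 to 1.025 m from the base axis. Payload 3.6 kg.
Tool frame: the origin (TCP) lies on the mounting face of the last link; the fingertips stand 173 mm ahead of it and the grasp point (between the pads) lies 155 mm ahead of it; z points along the fingers, y is the direction in which the jaws open and shut (so a half turn about z gives the same grasp; the last joint's range is limited). The gripper opens to 85 mm and grips with 20 to 120 N. Pads are 22 mm wide; open, the fingers measure 114 mm over their backs; the gripper's body (76 mm by 85 mm) begins 54 mm behind the grasp point. The pads swing forward as they close: fully open they stand 13 mm farther back than shut.
Start: joints at [1.05, 0.591, 0.048, 1.609, -0.033, 0.943, -0.034], TCP at [0.301, -0.66, 0.405] pointing down, gripper open.
Joint ranges: [-2.69, 2.69], [-0.47, 2.24], [-1.27, 1.36], [0.19, 2.51], [-1.53, 4.68], [0.08, 2.07], [-3.09, 3.09]. Speed limits (rad/s): [2.57, 2.57, 3.14, 3.14, 3.14, 3.14, 3.14].

### API

Orientations are given as a rotation vector (axis times angle).
In Python, from station import r gives the robot as it stands.
- The arm moves only by the tool send_rows, never from a script. Its argument "moves" is a list of rows, each a list of 7 numbers: the shift along the tool's x, y, z in units of 20 cm (1.0 is 20 cm), then the turn, a rotation vector about the tool's x, y, z in units of 90 degrees (1.0 is 90 degrees), then the opening, from 0 (shut) to 1 (fully open). In form: [[x, y, z, ax, ay, az, jaw], ...]. A call has 1 to 5 rows; each row is the pose to reach, as a shift and turn from the pose commanded when the call began, along the tool's axes at that moment; what a row does not reach only later rows make up. A row lasts 1/10 s, in which the tool goes at most 50 mm and 8.59 degrees, less where a joint would pass 70% of its speed; a pose out of reach is approached as far as the arm can. A call with a number of a shift or a turn outside -1 to 1 is refused whole. A call with a gripper value outside its range is refused whole. The fingers move at their own pace and stop on an object; the grip force is fixed at half the most. Time passes only in rows, so rows that repeat a pose let the fingers close. It gives the time, the measured TCP pose, the force and the opening at its end, in the units of the state.
- r.observe(): the state, without advancing time (a new reading comes with each control period).
- r.snapshot(name): name is "side" or "top" or "wrist"; returns a dict with "pixels" (480x640x3 uint8, blue, green, red), "range_z" (480x640 float32, m along the optical axis (not along the pixel's ray), 0 where there is no reading), "fx", "fy", "cx", "cy" (pixels), "dist" ([k1, k2, p1, p2, k3] as OpenCV has them; the pictures are not rectified), "R" (3x3) and "t" (3): a world point X has camera coordinates R X + t. Camera axes: x right, y down, z forward; pixel columns grow to the right and rows downward; lengths in m; the calibration is good to about 2 mm. A picture is of the moment at which its call begins.
- r.job_done(): hands the job in, once; it reports no verdict.
The state is a dict: "clock": time; "joint_pos": joint angles; "qvel": joint speeds; "joint_torque": joint torques, N m; "position": TCP position; "tool_rot": TCP orientation; "wrist_force": force on the tool from outside, world axes, zero at the start; "torque": the same for the moment, N m; "grip_width": opening from 0.0 (shut) to 1.0 (fully open).
Only numpy, scipy, OpenCV 4.12 (cv2) and the standard library are available. Lean on these libraries where they do the work, as an engineer would, in place of code of your own. Each camera call takes 0.05 s, during which the arm holds its last target. There are 200 camera calls.

## Working session

There is one attempt and no reset: what is moved stays moved. The work goes in short steps, Python scripts to look and compute and a tool call to move; the robot and the scene stay as the last step left them, time stands still between calls to the robot, and variables do not carry over. Pictures are saved under pics/ and viewed, about 12 in all and at most 16, crops included, and the job is handed in when it is done.

Besides the shell and the picture viewer there is one more tool, called after ">>>" as name(argument=value, ...), one argument or row to a line, values as JSON. send_rows: Moves the arm, as the interface text tells. Shifts and turns lie within -1 to 1; 1 stands for 20 cm of shift or 90 degrees of turn. Its arguments: {"type":"object","properties":{"moves":{"type":"array"}},"required":["moves"]}

```bash
mkdir -p pics; ls; cat > h.py <<'E'
import numpy as np, cv2
from station import r
def snap(n):
    s=r.snapshot(n); s={k:(np.array(v) if not np.isscalar(v) else v) for k,v in s.items()}; np.savez(f'{n}.npz',**s); return s
def load(n): return np.load(f'{n}.npz')
def K(s): return np.array([[s['fx'],0,s['cx']],[0,s['fy'],s['cy']],[0,0,1]],float)
def ray(s,uv,z):
    """pixels -> world points on plane z"""
    uv=np.atleast_2d(np.array(uv,float))
    p=cv2.undistortPoints(uv[:,None],K(s),s['dist'].astype(float))[:,0]
    d=np.c_[p,np.ones(len(p))]@s['R']; c=-s['R'].T@s['t']
    return c+d*((z-c[2])/d[:,2])[:,None]
def cloud(s):
    """world points for all pixels"""
    h,w=s['range_z'].shape; u,v=np.meshgrid(np.arange(w),np.arange(h))
    p=cv2.undistortPoints(np.stack([u.ravel(),v.ravel()],1).astype(float)[:,None],K(s),s['dist'].astype(float))[:,0]
    z=s['range_z'].ravel()[:,None]; X=(np.c_[p,np.ones(len(p))]*z-s['t'])@s['R']
    X[z[:,0]==0]=np.nan
    return X.reshape(h,w,3)
E
python3 - <<'E'
from h import *
for n in('top','side'):
    s=snap(n); cv2.imwrite(f'pics/{n}0.png',s['pixels']); print(n,-s['R'].T@s['t'],s['R'][2],K(s)[0,0])
o=r.observe(); print({k:np.round(v,3) for k,v in o.items()})
E
```

```text
pics
top [ 0.33148651 -0.01398175  1.43926612] [ 0.15343521  0.02113031 -0.98793276] 528.0332926845084
side [0.3449869  1.36321599 0.61210229] [ 0.13786469 -0.91424131 -0.38099364] 598.2181927198467
{'clock': np.float64(0.1), 'joint_pos': array([ 1.05 ,  0.592,  0.048,  1.61 , -0.033,  0.943, -0.034]), 'qvel': array([-0.   , -0.002,  0.002, -0.004,  0.002, -0.001,  0.001]), 'joint_torque': array([ 4.0000e-03, -5.4999e+01,  1.5530e+00, -1.9882e+01,  1.0000e-02,
        4.0000e-03, -0.0000e+00]), 'position': array([ 0.301, -0.659,  0.404]), 'tool_rot': array([-3.068e+00, -6.670e-01,  1.000e-03]), 'wrist_force': array([ 0.037, -0.222,  0.201]), 'torque': array([-0.058, -0.013, -0.018]), 'grip_width': np.float64(1.002)}
```

View pics/top0.png

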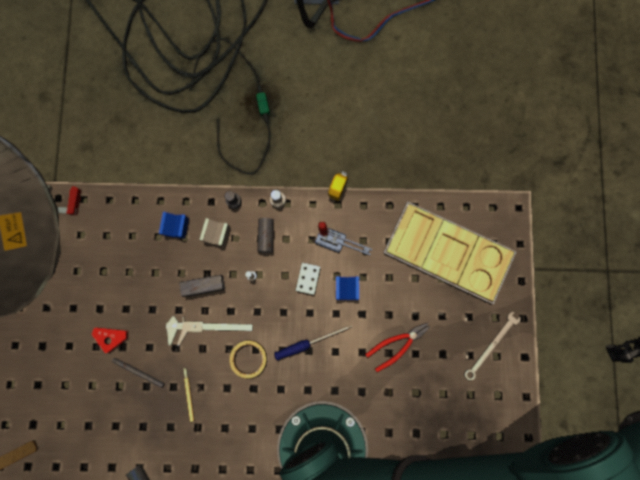

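View pics/side0.png

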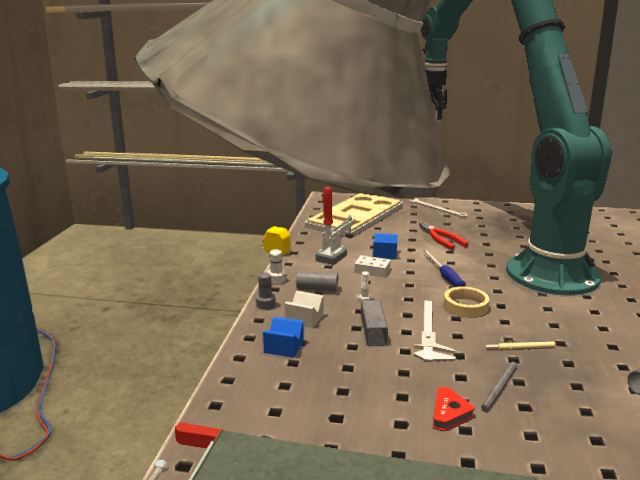

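The top view shows these candidates:
- **Pins:** dark (232,200), bright (277,198); the hex bolt (251,277) is a look-alike.
- **V-block:** bright (214,232); the blue blocks (173,225) and (347,288) are look-alikes.
- **Square tube:** (203,287); the round tube (265,236) is a look-alike.
- **Other:** holed block (308,279), clamp (340,240), tray (450,252) with long, square and pin nests from left to right.

Next I'll measure them with depth and check one close crop.

```bash
python3 - <<'E'
from h import *
s=load('top'); X=cloud(s); Z=X[...,2]
m=((Z>0.012)&(Z<0.35)).astype(np.uint8); m[320:]=0; m[:175]=0
n,l,st,c=cv2.connectedComponentsWithStats(m)
for i in range(1,n):
    if st[i,4]<25: continue
    P=X[l==i]; zt=np.percentile(P[:,2],95)
    T=P[P[:,2]>zt-0.008][:,:2].astype(np.float32)
    (cx,cy),(w,h),a=cv2.minAreaRect((T*1000))
    print(np.round(c[i]),st[i,4],'ztop %.3f'%zt,'rect',np.round([cx,cy,w,h,a],1),'mean',np.round(T.mean(0),3))
hood=X[140:310,0:60]; print('hood',np.nanmin(hood.reshape(-1,3),0),np.nanmax(hood.reshape(-1,3),0))
print('table z',np.nanmedian(Z[300:320,250:400]))
a=cv2.resize(s['pixels'][180:310,150:350],None,fx=4,fy=4,interpolation=cv2.INTER_CUBIC)
cv2.imwrite('pics/c1.png',a)
b=cv2.resize(s['pixels'][190:310,375:525],None,fx=5,fy=5,interpolation=cv2.INTER_CUBIC)
cv2.imwrite('pics/c2.png',b)
E
```

```text
[337. 187.] 345 ztop 0.068 rect [684.3 -25.7  35.   45.7  71. ] mean [ 0.684 -0.025]
[ 71. 201.] 335 ztop 0.030 rect [635.4 699.3  31.8  75.7  76.2] mean [0.636 0.698]
[232. 200.] 211 ztop 0.076 rect [644.5 259.6  27.   23.8  56.7] mean [0.644 0.26 ]
[277. 199.] 199 ztop 0.075 rect [649.6 137.8  27.5  24.1   3.5] mean [0.649 0.138]
[453. 253.] 4063 ztop 0.026 rect [ 514.2 -329.8  315.1  155.6   65.6] mean [ 0.51  -0.338]
[173. 225.] 606 ztop 0.047 rect [569.7 416.8  65.2  59.9  83.2] mean [0.57  0.419]
[214. 233.] 563 ztop 0.048 rect [551.5 304.3  61.7  59.8  78. ] mean [0.551 0.305]
[265. 235.] 517 ztop 0.045 rect [548.  167.1  89.5  35.3   2.2] mean [0.549 0.167]
[335. 240.] 741 ztop 0.189 rect [549.4  10.2  19.8  19.3   1.6] mean [0.549 0.011]
[307. 278.] 478 ztop 0.029 rect [433.4  48.8  50.1  75.8  79. ] mean [0.434 0.049]
[250. 275.] 57 ztop 0.067 rect [437.2 201.5  13.1  13.7   2.8] mean [0.438 0.202]
[201. 286.] 655 ztop 0.044 rect [408.1 330.4  39.6 109.6  11.4] mean [0.408 0.331]
[347. 288.] 528 ztop 0.048 rect [409.4 -56.7  57.9  58.2   1.3] mean [ 0.41  -0.058]
hood [ 0.33521331  0.47710922 -0.87027931] [1.09708412 1.4467074  0.57635235]
table z -0.0015614988196866425
```

View pics/c1.png

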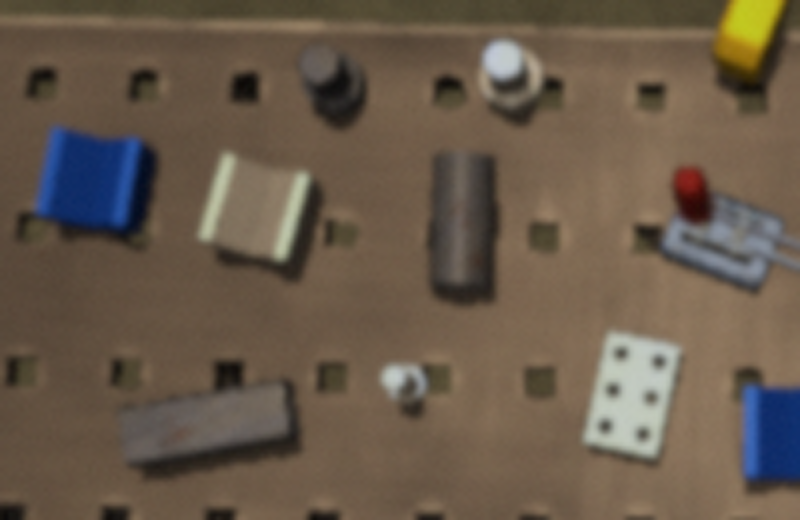

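View pics/c2.png

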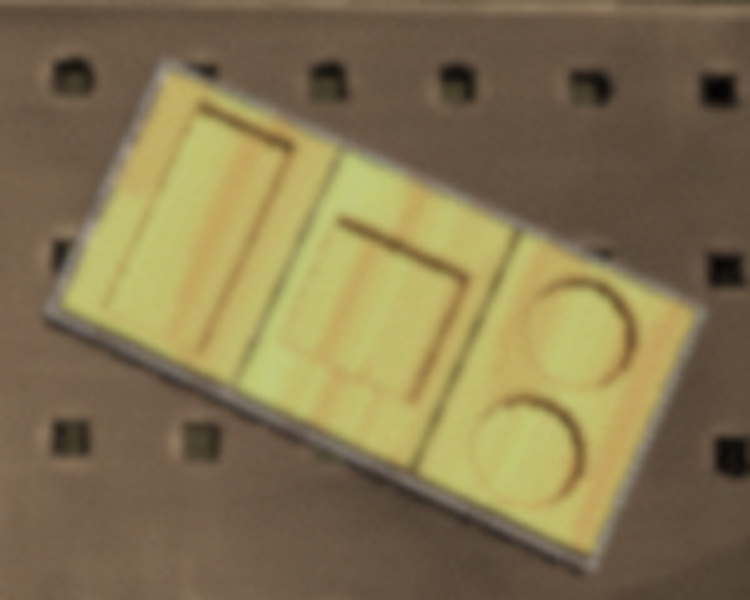

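```bash
cat >> h.py <<'E'
from scipy.spatial.transform import Rotation as Ro
def to(x,y,z,a,ref=None):
    """shift (20cm units) and z turn (90deg units) in tool frame to reach world x,y,z with tool-x yaw a deg, tool down"""
    o=r.observe(); p=np.array(o['position']); M=Ro.from_rotvec(o['tool_rot']).as_matrix()
    d=M.T@(np.array([x,y,z])-p); c,s=np.cos(np.radians(a)),np.sin(np.radians(a))
    G=np.array([[c,s,0],[s,-c,0],[0,0,-1]]).astype(float)
    w=Ro.from_matrix(M.T@G).as_rotvec(degrees=True)
    print('clock %.1f'%o['clock'],'pos',np.round(p,4),'yaw %.1f'%np.degrees(np.arctan2(M[1,0],M[0,0])),'F',np.round(o['wrist_force'],1),'grip %.3f'%o['grip_width'],'q',np.round(o['joint_pos'],2))
    print('shift',np.round(d/0.2,3),'turn',np.round(w/90,3))
E
python3 - <<'E'
from h import *
s=load('top'); X=cloud(s); px=s['pixels']
hp=X[140:310,0:62]; k=(hp[...,2]>0.1); q=hp[k]; print('hood',np.min(q,0),np.max(q,0)); 
low=q[np.argsort(q[:,1])[:5]]; print(np.round(low,3))
hsv=cv2.cvtColor(px,cv2.COLOR_BGR2HSV)
m=cv2.inRange(hsv,(18,70,110),(38,255,255)); m[:195]=0; m[310:]=0; m[:,:375]=0; m[:,525:]=0
m=cv2.morphologyEx(m,cv2.MORPH_CLOSE,np.ones((5,5)))
c=max(cv2.findContours(m,0,1)[0],key=cv2.contourArea)
W=ray(s,c[:,0],0.022)[:,:2]
print('wood',cv2.minAreaRect((W*1000).astype(np.float32)))
# pocket floors by depth
ctr=np.array([.514,-.330]); u=np.array([np.cos(np.radians(65.6)),np.sin(np.radians(65.6))]); v=np.array([u[1],-u[0]])
reg=X[195:310,375:525].reshape(-1,3); reg=reg[~np.isnan(reg[:,0])]
a=(reg[:,:2]-ctr)@u; b=(reg[:,:2]-ctr)@v; ins=(abs(a)<.15)&(abs(b)<.068)
print('rim z',np.median(reg[ins&(abs(a-.0515)<.008),2]))
fl=ins&(reg[:,2]<0.0185)
for n,A,wa,bs in(('long',.103,.045,0),('sq',0,.045,0),('p+',-.103,.045,.035),('p-',-.103,.045,-.035)):
    w=fl&(abs(a-A)<wa)&(abs(b-bs)<(.068 if bs==0 else .034))
    rc=cv2.minAreaRect((reg[w,:2]*1000).astype(np.float32)); print(n,w.sum(),'z %.4f'%np.median(reg[w,2]),np.round(reg[w,:2].mean(0),4),np.round(np.r_[rc[0],rc[1],rc[2]],1), 'pred',np.round(ctr+A*u+bs*v,4))
to(.30,-.66,.5,24.4)
E
```

```text
hood [0.33521331 0.47710922 0.425595  ] [0.62652004 0.58852001 0.57635235]
[[0.489 0.477 0.505]
 [0.486 0.478 0.503]
 [0.496 0.478 0.508]
 [0.476 0.478 0.497]
 [0.472 0.479 0.495]]
wood ((515.533935546875, -331.36920166015625), (311.0635681152344, 151.56777954101562), 65.49932861328125)
rim z 0.02002666501499932
long 1097 z 0.0079 [ 0.5582 -0.2387] [ 556.7 -236.5   89.8  135.6   65.2] pred [ 0.5565 -0.2362]
sq 992 z 0.0079 [ 0.5155 -0.3336] [ 513.9 -330.2   89.3  135.4   65.6] pred [ 0.514 -0.33 ]
p+ 481 z 0.0084 [ 0.5046 -0.4429] [ 502.8 -437.9   89.5   65.4   66. ] pred [ 0.5033 -0.4383]
p- 460 z 0.0084 [ 0.4415 -0.4132] [ 440.  -410.1   88.4   66.4   64.8] pred [ 0.4396 -0.4093]
clock 0.1 pos [ 0.3006 -0.6593  0.4036] yaw 24.5 F [ 0.  -0.2  0.2] grip 1.002 q [ 1.05  0.59  0.05  1.61 -0.03  0.94 -0.03]
shift [-0.004  0.001 -0.482] turn [-0.001  0.     0.001]
```

>>> send_rows(
  moves=[
    [0, 0, -0.5, 0, 0, -0.47, 1],
    [0, 0, -0.5, 0, 0, -0.47, 1],
    [0, 0, -0.5, 0, 0, -0.47, 1],
    [0, 0, -0.5, 0, 0, -0.47, 1],
    [0, 0, -0.5, 0, 0, -0.47, 1],
  ],
)

```text
clock: 0.6
position: [0.3006, -0.6594, 0.5048]
tool_rot: [-2.617, -1.737, 0.0]
wrist_force: [-0.1, -0.4, -1.0]
grip_width: 1.002
```

>>> send_rows(
  moves=[
    [0, 0, 0, 0, 0, -0.47, 1],
    [0, 0, 0, 0, 0, -0.47, 1],
    [0, 0, 0, 0, 0, -0.47, 1],
    [0, 0, 0, 0, 0, -0.47, 1],
    [0, 0, 0, 0, 0, -0.47, 1],
  ],
)

```text
clock: 1.1
position: [0.3006, -0.6595, 0.5039]
tool_rot: [-1.814, -2.564, -0.001]
wrist_force: [-0.1, 0.5, -0.3]
grip_width: 1.002
```

>>> send_rows(
  moves=[
    [0, 0, 0, 0, 0, -0.47, 1],
    [0, 0, 0, 0, 0, -0.47, 1],
    [0, 0, 0, 0, 0, -0.47, 1],
    [0, 0, 0, 0, 0, -0.47, 1],
    [0, 0, 0, 0, 0, -0.47, 1],
  ],
)

```text
clock: 1.6
position: [0.3005, -0.6596, 0.5039]
tool_rot: [-0.767, -3.046, -0.002]
wrist_force: [0.8, 0.8, 0.2]
grip_width: 1.0
```

```bash
python3 -c "
from h import *
to(.55,-.2,.5,155.5);to(.645,.26,.5,155.5)"
```

```text
clock 1.6 pos [ 0.3005 -0.6596  0.5039] yaw 151.7 F [0.8 0.8 0.2] grip 1.000 q [ 1.39  0.55 -0.49  1.49  0.27  1.17  1.93]
shift [-0.011  2.615  0.021] turn [ 0.    -0.001 -0.042]
clock 1.6 pos [ 0.3005 -0.6596  0.5039] yaw 151.7 F [0.8 0.8 0.2] grip 1.000 q [ 1.39  0.55 -0.49  1.49  0.27  1.17  1.93]
shift [0.659 4.865 0.024] turn [ 0.    -0.001 -0.042]
```

>>> send_rows(
  moves=[
    [0.13, 0.97, 0, 0, 0, 0, 1],
    [0.13, 0.97, 0, 0, 0, 0, 1],
    [0.13, 0.97, 0, 0, 0, 0, 1],
    [0.13, 0.97, 0, 0, 0, 0, 1],
    [0.13, 0.97, 0, 0, 0, 0, 1],
  ],
)

```text
clock: 2.1
position: [0.3748, -0.4691, 0.5051]
tool_rot: [0.757, 3.049, 0.006]
wrist_force: [0.5, 0.1, 0.8]
grip_width: 1.004
```

>>> send_rows(
  moves=[
    [0.13, 0.97, 0, 0, 0, 0, 1],
    [0.13, 0.97, 0, 0, 0, 0, 1],
    [0.13, 0.97, 0, 0, 0, 0, 1],
    [0.13, 0.97, 0, 0, 0, 0, 1],
    [0.13, 0.97, 0, 0, 0, 0, 1],
  ],
)

```text
clock: 2.6
position: [0.4433, -0.2869, 0.5052]
tool_rot: [0.757, 3.048, 0.005]
wrist_force: [0.3, -0.9, -0.3]
grip_width: 1.0
```

>>> send_rows(
  moves=[
    [0.13, 0.97, 0, 0, 0, 0, 1],
    [0.13, 0.97, 0, 0, 0, 0, 1],
    [0.13, 0.97, 0, 0, 0, 0, 1],
    [0.13, 0.97, 0, 0, 0, 0, 1],
    [0.13, 0.97, 0, 0, 0, 0, 1],
  ],
)

```text
clock: 3.1
position: [0.5125, -0.1046, 0.5055]
tool_rot: [0.757, 3.047, 0.007]
wrist_force: [-0.5, 0.2, 0.7]
grip_width: 0.999
```

>>> send_rows(
  moves=[
    [0.13, 0.97, 0, 0, 0, 0, 1],
    [0.13, 0.97, 0, 0, 0, 0, 1],
    [0.13, 0.97, 0, 0, 0, 0, 1],
    [0.13, 0.97, 0, 0, 0, 0, 1],
    [0.13, 0.97, 0, 0, 0, 0, 1],
  ],
)

```text
clock: 3.6
position: [0.5817, 0.078, 0.5052]
tool_rot: [0.76, 3.048, 0.01]
wrist_force: [-0.4, 0.3, 0.6]
grip_width: 0.998
```

>>> send_rows(
  moves=[
    [0.13, 0.97, 0.5, 0, 0, 0, 1],
    [0.13, 0.97, 0.5, 0, 0, 0, 1],
    [0.13, 0.97, 0.5, 0, 0, 0, 1],
    [0.13, 0.97, 0.5, 0, 0, 0, 1],
    [0.13, 0.97, 0.5, 0, 0, 0, 1],
  ],
)

```text
clock: 4.1
position: [0.651, 0.2569, 0.4015]
tool_rot: [-0.77, -3.042, -0.0]
wrist_force: [-0.5, -0.6, -0.2]
grip_width: 0.999
```

```bash
python3 -c "
from h import *
s=snap('wrist');cv2.imwrite('pics/w1.png',s['pixels']); X=cloud(s)
m=(X[...,2]>.06)&(X[...,2]<.09); n,l,st,c=cv2.connectedComponentsWithStats(m.astype(np.uint8))
for i in range(1,n):
    if st[i,4]>60: print(c[i],st[i,4],np.nanmedian(X[l==i],0))
to(.645,.26,.3,155.5)"
```

```text
[116.3638814   11.88679245] 371 [0.44132117 0.20264468 0.06473701]
[312.27508091 208.07011866] 927 [0.64499038 0.26120702 0.07289846]
[ 14.1810089  250.53560831] 674 [0.55293432 0.00781258 0.0696821 ]
[194.19019837 277.84714119] 857 [0.65070969 0.14130853 0.07264892]
[ 82.8526149  364.38351823] 631 [ 0.6769592  -0.01759675  0.06426198]
clock 4.2 pos [0.651  0.2582 0.401 ] yaw 151.7 F [1.3 1.6 0.4] grip 1.001 q [-0.02  0.64 -0.65  1.65  0.44  1.01  0.25]
shift [ 0.028 -0.006  0.505] turn [ 0.    -0.003 -0.042]
```

View pics/w1.png

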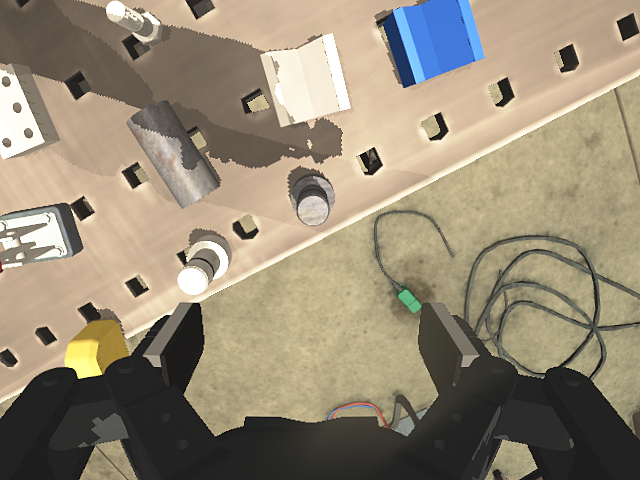

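The wrist view shows the dark pin at (312,208) and the bright pin at (194,278). Their depth positions agree with the top view to 4 mm.

>>> send_rows(
  moves=[
    [0.03, 0, 0.4, 0, 0, -0.042, 1],
    [0.03, 0, 0.4, 0, 0, -0.042, 1],
    [0.03, 0, 0.4, 0, 0, -0.042, 1],
    [0.03, 0, 0.4, 0, 0, -0.042, 1],
    [0.03, 0, 0.4, 0, 0, -0.042, 1],
  ],
)

```text
clock: 4.65
position: [0.6468, 0.2567, 0.3272]
tool_rot: [0.676, 3.064, 0.003]
wrist_force: [0.2, 0.3, 0.9]
grip_width: 0.998
```

```bash
python3 -c "
from h import *
to(.645,.261,.206,155.5)"
```

```text
clock 4.7 pos [0.6468 0.2567 0.3272] yaw 155.1 F [0.2 0.3 0.9] grip 0.998 q [-0.04  0.71 -0.62  1.72  0.52  0.88  0.25]
shift [0.019 0.014 0.606] turn [ 0.002  0.002 -0.004]
```

>>> send_rows(
  moves=[
    [0.02, 0.015, 0.1, 0, 0, 0, 1],
    [0.02, 0.015, 0.25, 0, 0, 0, 1],
    [0.02, 0.015, 0.4, 0, 0, 0, 1],
    [0.02, 0.015, 0.52, 0, 0, 0, 1],
    [0.02, 0.015, 0.6, 0, 0, 0, 1],
  ],
)

```text
clock: 5.15
position: [0.644, 0.2613, 0.2052]
tool_rot: [0.676, 3.066, 0.001]
wrist_force: [-0.0, 0.3, 0.4]
grip_width: 1.0
```

>>> send_rows(
  moves=[
    [0, 0, 0, 0, 0, 0, 1],
    [0, 0, 0, 0, 0, 0, 0],
    [0, 0, 0, 0, 0, 0, 0],
    [0, 0, 0, 0, 0, 0, 0],
    [0, 0, 0, 0, 0, 0, 0],
  ],
)

```text
clock: 5.65
position: [0.6435, 0.2618, 0.2058]
tool_rot: [0.675, 3.067, 0.002]
wrist_force: [-0.6, -0.6, -0.1]
grip_width: 0.331
```

>>> send_rows(
  moves=[
    [0, 0, 0, 0, 0, 0, 0],
    [0, 0, 0, 0, 0, 0, 0],
    [0, 0, 0, 0, 0, 0, 0],
    [0, 0, 0, 0, 0, 0, 0],
    [0, 0, 0, 0, 0, 0, 0],
  ],
)

```text
clock: 6.15
position: [0.6438, 0.2622, 0.206]
tool_rot: [0.674, 3.066, 0.003]
wrist_force: [0.2, -0.4, 6.0]
grip_width: 0.295
```

```bash
python3 -c "
from h import *
to(.645,.261,.5,155.5)"
```

```text
clock 6.2 pos [0.6438 0.2622 0.206 ] yaw 155.2 F [ 0.2 -0.4  6. ] grip 0.295 q [-0.11  0.85 -0.53  1.77  0.63  0.7   0.15]
shift [-1.00e-02  1.00e-03 -1.47e+00] turn [ 0.001  0.001 -0.003]
```

>>> send_rows(
  moves=[
    [0, 0, -0.1, 0, 0, 0, 0],
    [0, 0, -0.25, 0, 0, 0, 0],
    [0, 0, -0.4, 0, 0, 0, 0],
    [0, 0, -0.55, 0, 0, 0, 0],
    [0, 0, -0.74, 0, 0, 0, 0],
  ],
)

```text
clock: 6.65
position: [0.6421, 0.2605, 0.3528]
tool_rot: [-0.674, -3.065, 0.005]
wrist_force: [0.0, -0.0, -2.2]
grip_width: 0.301
```

>>> send_rows(
  moves=[
    [0, 0, -0.2, 0, 0, 0, 0],
    [0, 0, -0.4, 0, 0, 0, 0],
    [0, 0, -0.55, 0, 0, 0, 0],
    [0, 0, -0.7, 0, 0, 0, 0],
    [0, 0, -0.74, 0, 0, 0, 0],
  ],
)

```text
clock: 7.15
position: [0.6428, 0.2621, 0.505]
tool_rot: [0.674, 3.064, 0.005]
wrist_force: [0.9, 0.4, -3.0]
grip_width: 0.297
```

>>> send_rows(
  moves=[
    [-0.04, -0.17, 0, 0, 0, 0, 0],
    [-0.08, -0.35, 0, 0, 0, 0, 0],
    [-0.12, -0.52, 0, 0, 0, 0, 0],
    [-0.16, -0.7, 0, 0, 0, 0, 0],
    [-0.21, -0.87, 0, 0, 0, 0, 0],
  ],
)

```text
clock: 7.65
position: [0.6067, 0.0842, 0.499]
tool_rot: [-0.673, -3.065, 0.003]
wrist_force: [0.5, 0.4, -2.2]
grip_width: 0.297
```

>>> send_rows(
  moves=[
    [-0.04, -0.17, 0, 0, 0, 0, 0],
    [-0.08, -0.35, 0, 0, 0, 0, 0],
    [-0.12, -0.52, 0, 0, 0, 0, 0],
    [-0.16, -0.7, 0, 0, 0, 0, 0],
    [-0.21, -0.87, 0, 0, 0, 0, 0],
  ],
)

```text
clock: 8.15
position: [0.5716, -0.0911, 0.4992]
tool_rot: [-0.674, -3.065, 0.002]
wrist_force: [0.6, -0.3, -2.6]
grip_width: 0.3
```

>>> send_rows(
  moves=[
    [-0.04, -0.17, 0, 0, 0, 0, 0],
    [-0.08, -0.35, 0, 0, 0, 0, 0],
    [-0.12, -0.52, 0, 0, 0, 0, 0],
    [-0.16, -0.7, 0, 0, 0, 0, 0],
    [-0.21, -0.87, 0, 0, 0, 0, 0],
  ],
)

```text
clock: 8.65
position: [0.5367, -0.2665, 0.4991]
tool_rot: [-0.674, -3.064, -0.0]
wrist_force: [0.5, 0.4, -3.5]
grip_width: 0.297
```

>>> send_rows(
  moves=[
    [-0.04, -0.17, 0, 0, 0, 0, 0],
    [-0.08, -0.35, 0, 0, 0, 0, 0],
    [-0.12, -0.52, 0, 0, 0, 0, 0],
    [-0.16, -0.7, 0, 0, 0, 0, 0],
    [-0.21, -0.87, 0, 0, 0, 0, 0],
  ],
)

```text
clock: 9.15
position: [0.502, -0.4419, 0.4989]
tool_rot: [-0.674, -3.064, -0.002]
wrist_force: [-0.1, 1.1, -2.2]
grip_width: 0.3
```

```bash
python3 -c "
from h import *
to(.504,-.440,.3,155.5)
s=snap('wrist');cv2.imwrite('pics/w2.png',s['pixels'])"
```

```text
clock 9.2 pos [ 0.502  -0.4419  0.4989] yaw 155.2 F [-0.1  1.1 -2.2] grip 0.300 q [ 1.08  0.5  -0.63  1.63  0.32  1.13  1.5 ]
shift [-0.009  0.013  0.994] turn [ 0.    -0.003 -0.004]
```

View pics/w2.png

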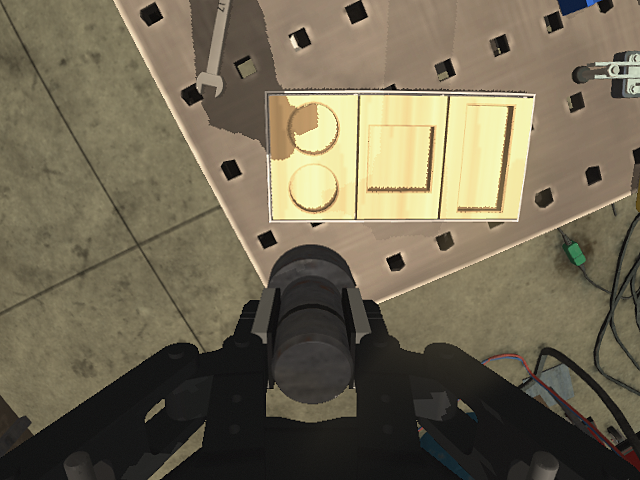

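Dark pin held upright at (315,330). The tray is seen with round pockets at (314,128) and (314,188), square (401,158) and long (484,158). I'll measure the pockets here with the finer depth.

```bash
python3 - <<'E'
from h import *
s=load('wrist'); X=cloud(s)[90:225,262:538].reshape(-1,3); X=X[~np.isnan(X[:,0])]
C=np.array([.515,-.3315]); t=np.radians(65.5); u=np.array([np.cos(t),np.sin(t)]); v=np.array([u[1],-u[0]])
a=(X[:,:2]-C)@u; b=(X[:,:2]-C)@v
top=(X[:,2]>.018)&(X[:,2]<.03)
rc=cv2.minAreaRect((X[top,:2]*1000).astype(np.float32)); print('plate',np.round(np.r_[rc[0],rc[1],rc[2]],1),np.median(X[top,2]))
fl=(X[:,2]<.015)&(X[:,2]>0)
for n,A,bs,hb in(('long',.103,0,.066),('sq',0,0,.05),('p+',-.103,.035,.033),('p-',-.103,-.035,.033)):
    w=fl&(abs(a-A)<.045)&(abs(b-bs)<hb); rc=cv2.minAreaRect((X[w,:2]*1000).astype(np.float32))
    print(n,w.sum(),'z %.4f'%np.median(X[w,2]),'mean',np.round(X[w,:2].mean(0)*1e3,1),'rect',np.round(np.r_[rc[0],rc[1],rc[2]],1),'pred',np.round((C+A*u+bs*v)*1e3,1))
E
```

```text
plate [ 515.9 -332.3  314.4  154.7   65.3] 0.022254857763639654
long 4462 z 0.0086 mean [ 559.6 -234.1] rect [ 560.7 -235.7   54.3  127.2   65.9] pred [ 557.7 -237.8]
sq 3959 z 0.0085 mean [ 517.6 -330.2] rect [ 517.9 -330.8   75.3   76.5   64.8] pred [ 515.  -331.5]
p+ 1718 z 0.0081 mean [ 506.6 -440.6] rect [ 506.7 -440.7   56.9   55.6   64.6] pred [ 504.1 -439.7]
p- 1973 z 0.0082 mean [ 442.2 -411.3] rect [ 442.7 -411.7   58.    57.4   66.4] pred [ 440.4 -410.7]
```

>>> send_rows(
  moves=[
    [-0.02, 0.015, 0.2, 0, 0, 0, 0],
    [-0.02, 0.015, 0.4, 0, 0, 0, 0],
    [-0.02, 0.015, 0.6, 0, 0, 0, 0],
    [-0.02, 0.015, 0.8, 0, 0, 0, 0],
    [-0.02, 0.015, 0.9, 0, 0, 0, 0],
  ],
)

```text
clock: 9.7
position: [0.5059, -0.4384, 0.3152]
tool_rot: [-0.672, -3.06, -0.006]
wrist_force: [0.1, 0.1, -2.1]
grip_width: 0.299
```

>>> send_rows(
  moves=[
    [0, 0, 0.1, 0, 0, 0, 0],
    [0, 0, 0.2, 0, 0, 0, 0],
    [0, 0, 0.25, 0, 0, 0, 0],
    [0, 0, 0.25, 0, 0, 0, 0],
    [0, 0, 0.25, 0, 0, 0, 0],
  ],
)

```text
clock: 10.2
position: [0.5086, -0.4395, 0.2709]
tool_rot: [-0.675, -3.068, -0.0]
wrist_force: [0.3, -0.1, -3.8]
grip_width: 0.3
```

```bash
python3 -c "
from h import *
to(.506,-.440,.215,155.5)"
```

```text
clock 10.2 pos [ 0.5086 -0.4395  0.2709] yaw 155.2 F [ 0.3 -0.1 -3.8] grip 0.300 q [ 0.98  0.73 -0.51  1.8   0.51  0.74  1.34]
shift [ 0.011 -0.008  0.279] turn [ 0.    -0.    -0.003]
```

>>> send_rows(
  moves=[
    [0.01, -0.01, 0.06, 0, 0, 0, 0],
    [0.01, -0.01, 0.12, 0, 0, 0, 0],
    [0.01, -0.01, 0.18, 0, 0, 0, 0],
    [0.01, -0.01, 0.23, 0, 0, 0, 0],
    [0.01, -0.01, 0.26, 0, 0, 0, 0],
  ],
)

```text
clock: 10.7
position: [0.5054, -0.4404, 0.2171]
tool_rot: [-0.674, -3.066, -0.001]
wrist_force: [0.1, -0.1, -2.7]
grip_width: 0.298
```

>>> send_rows(
  moves=[
    [0, 0, 0.005, 0, 0, 0, 0],
    [0, 0, 0.01, 0, 0, 0, 0],
    [0, 0, 0.015, 0, 0, 0, 0],
    [0, 0, 0.02, 0, 0, 0, 0],
    [0, 0, 0.02, 0, 0, 0, 0],
  ],
)

```text
clock: 11.2
position: [0.5059, -0.4407, 0.2149]
tool_rot: [0.675, 3.068, -0.0]
wrist_force: [-0.4, 0.4, -2.7]
grip_width: 0.304
```

```bash
python3 -c "
from h import *
to(.506,-.440,.214,155.5)"
```

```text
clock 11.2 pos [ 0.5059 -0.4407  0.2149] yaw 155.2 F [-0.4  0.4 -2.7] grip 0.304 q [ 0.95  0.8  -0.46  1.82  0.56  0.65  1.3 ]
shift [0.001 0.003 0.005] turn [-0.     0.    -0.003]
```

Not touching yet; lowering in 1 mm steps.

>>> send_rows(
  moves=[
    [0, 0, 0.003, 0, 0, 0, 0],
    [0, 0, 0.006, 0, 0, 0, 0],
    [0, 0, 0.01, 0, 0, 0, 0],
    [0, 0, 0.01, 0, 0, 0, 0],
    [0, 0, 0.01, 0, 0, 0, 0],
  ],
)

```text
clock: 11.7
position: [0.506, -0.4407, 0.214]
tool_rot: [0.675, 3.068, -0.001]
wrist_force: [-1.4, 1.6, 6.0]
grip_width: 0.295
```

```bash
python3 -c "
from h import *
to(.506,-.440,.214,155.5)"
```

```text
clock 11.7 pos [ 0.506  -0.4407  0.214 ] yaw 155.2 F [-1.4  1.6  6. ] grip 0.295 q [ 0.95  0.8  -0.46  1.82  0.56  0.65  1.29]
shift [0.002 0.003 0.   ] turn [-0.001  0.    -0.003]
```

>>> send_rows(
  moves=[
    [0, 0, 0, 0, 0, 0, 0.8],
    [0, 0, 0, 0, 0, 0, 0.8],
    [0, 0, 0, 0, 0, 0, 0.8],
    [0, 0, 0, 0, 0, 0, 0.8],
    [0, 0, 0, 0, 0, 0, 0.8],
  ],
)

```text
clock: 12.2
position: [0.5059, -0.4407, 0.2126]
tool_rot: [0.675, 3.068, 0.0]
wrist_force: [0.4, 0.1, 0.6]
grip_width: 0.8
```

>>> send_rows(
  moves=[
    [0, 0, -0.05, 0, 0, 0, 0.8],
    [0, 0, -0.15, 0, 0, 0, 0.8],
    [0, 0, -0.3, 0, 0, 0, 0.8],
    [0, 0, -0.5, 0, 0, 0, 0.8],
    [0, 0, -0.73, 0, 0, 0, 0.8],
  ],
)

```text
clock: 12.7
position: [0.5053, -0.4403, 0.3596]
tool_rot: [-0.674, -3.066, -0.002]
wrist_force: [0.6, -1.3, 0.3]
grip_width: 0.799
```

>>> send_rows(
  moves=[
    [0, 0, -0.2, 0, 0, 0, 1],
    [0, 0, -0.4, 0, 0, 0, 1],
    [0, 0, -0.6, 0, 0, 0, 1],
    [0, 0, -0.7, 0, 0, 0, 1],
    [0, 0, -0.7, 0, 0, 0, 1],
  ],
)

```text
clock: 13.2
position: [0.5069, -0.4403, 0.5038]
tool_rot: [0.673, 3.061, -0.006]
wrist_force: [0.1, 0.2, -0.3]
grip_width: 1.003
```

>>> send_rows(
  moves=[
    [0.187, 0.98, 0, 0, 0, 0, 1],
    [0.187, 0.98, 0, 0, 0, 0, 1],
    [0.187, 0.98, 0, 0, 0, 0, 1],
    [0.187, 0.98, 0, 0, 0, 0, 1],
    [0.187, 0.98, 0, 0, 0, 0, 1],
  ],
)

```text
clock: 13.7
position: [0.5556, -0.2371, 0.4987]
tool_rot: [-0.652, -3.073, -0.008]
wrist_force: [0.6, 0.8, 0.1]
grip_width: 0.998
```

>>> send_rows(
  moves=[
    [0.187, 0.98, 0, 0, 0, 0, 1],
    [0.187, 0.98, 0, 0, 0, 0, 1],
    [0.187, 0.98, 0, 0, 0, 0, 1],
    [0.187, 0.98, 0, 0, 0, 0, 1],
    [0.187, 0.98, 0, 0, 0, 0, 1],
  ],
)

```text
clock: 14.2
position: [0.6024, -0.0438, 0.4988]
tool_rot: [-0.653, -3.072, -0.01]
wrist_force: [0.4, 0.6, 1.2]
grip_width: 1.001
```

>>> send_rows(
  moves=[
    [0.187, 0.98, 0, 0, 0, 0, 1],
    [0.187, 0.98, 0, 0, 0, 0, 1],
    [0.187, 0.98, 0, 0, 0, 0, 1],
    [0.187, 0.98, 0, 0, 0, 0, 1],
    [0.187, 0.98, 0, 0, 0, 0, 1],
  ],
)

```text
clock: 14.7
position: [0.6493, 0.1493, 0.4984]
tool_rot: [-0.654, -3.07, -0.011]
wrist_force: [-1.4, 0.7, -0.4]
grip_width: 1.002
```

```bash
python3 -c "
from h import *
to(.6505,.1405,.206,155.5)
s=snap('top');X=cloud(s);cv2.imwrite('pics/t2.png',cv2.resize(s['pixels'][190:310,375:525],None,fx=5,fy=5))
m=(X[...,2]>.06)&(X[...,2]<.1);m[:,:400]=0;m[:200]=0;m[310:]=0;m[:,525:]=0;print(m.sum(),np.median(X[m],0))"
```

```text
clock 14.7 pos [0.6493 0.1493 0.4984] yaw 155.9 F [-1.4  0.7 -0.4] grip 1.002 q [ 0.19  0.52 -0.72  1.63  0.36  1.13  0.53]
shift [-0.029 -0.047  1.461] turn [ 0.004 -0.003  0.005]
114 [ 0.50609674 -0.43798521  0.07835746]
```

>>> send_rows(
  moves=[
    [-0.03, -0.045, 0.2, 0, 0, 0, 1],
    [-0.03, -0.045, 0.4, 0, 0, 0, 1],
    [-0.03, -0.045, 0.6, 0, 0, 0, 1],
    [-0.03, -0.045, 0.8, 0, 0, 0, 1],
    [-0.03, -0.045, 0.9, 0, 0, 0, 1],
  ],
)

```text
clock: 15.25
position: [0.6507, 0.1261, 0.3138]
tool_rot: [-0.676, -3.061, 0.008]
wrist_force: [0.1, -0.0, 0.0]
grip_width: 1.0
```

>>> send_rows(
  moves=[
    [0, 0, 0.03, 0, 0, 0, 1],
    [0, 0, 0.06, 0, 0, 0, 1],
    [0, 0, 0.06, 0, 0, 0, 1],
    [0, 0, 0.06, 0, 0, 0, 1],
    [0, 0, 0.06, 0, 0, 0, 1],
  ],
)

```text
clock: 15.75
position: [0.6528, 0.1297, 0.3081]
tool_rot: [0.675, 3.066, 0.002]
wrist_force: [1.3, -0.2, -0.1]
grip_width: 1.001
```

```bash
python3 -c "
from h import *
to(.6505,.1405,.206,155.5)"
```

```text
clock 15.8 pos [0.6528 0.1297 0.3081] yaw 155.2 F [ 1.3 -0.2 -0.1] grip 1.001 q [ 0.14  0.7  -0.61  1.8   0.53  0.81  0.4 ]
shift [0.034 0.044 0.511] turn [ 0.001  0.001 -0.003]
```

>>> send_rows(
  moves=[
    [0.033, 0.044, 0.05, 0, 0, 0, 1],
    [0.033, 0.044, 0.2, 0, 0, 0, 1],
    [0.033, 0.044, 0.35, 0, 0, 0, 1],
    [0.033, 0.044, 0.45, 0, 0, 0, 1],
    [0.033, 0.044, 0.51, 0, 0, 0, 1],
  ],
)

```text
clock: 16.25
position: [0.6491, 0.141, 0.2026]
tool_rot: [-0.673, -3.066, 0.001]
wrist_force: [-0.5, -0.2, 0.0]
grip_width: 0.997
```

>>> send_rows(
  moves=[
    [0, 0, 0, 0, 0, 0, 1],
    [0, 0, 0, 0, 0, 0, 0],
    [0, 0, 0, 0, 0, 0, 0],
    [0, 0, 0, 0, 0, 0, 0],
    [0, 0, 0, 0, 0, 0, 0],
  ],
)

```text
clock: 16.75
position: [0.6504, 0.1402, 0.2057]
tool_rot: [0.675, 3.067, 0.0]
wrist_force: [-1.0, -2.2, 2.9]
grip_width: 0.326
```

>>> send_rows(
  moves=[
    [0, 0, 0, 0, 0, 0, 0],
    [0, 0, 0, 0, 0, 0, 0],
    [0, 0, 0, 0, 0, 0, 0],
    [0, 0, 0, 0, 0, 0, 0],
    [0, 0, 0, 0, 0, 0, 0],
  ],
)

```text
clock: 17.25
position: [0.6503, 0.1401, 0.2057]
tool_rot: [0.675, 3.067, -0.0]
wrist_force: [-1.2, -1.0, 5.4]
grip_width: 0.299
```

```bash
python3 -c "
from h import *
to(.442,-.411,.5,155.2)"
```

```text
clock 17.2 pos [0.6503 0.1401 0.2057] yaw 155.2 F [-1.2 -1.   5.4] grip 0.299 q [ 0.06  0.82 -0.51  1.84  0.64  0.65  0.3 ]
shift [-0.213 -2.938 -1.471] turn [ 0.     0.001 -0.   ]
```

>>> send_rows(
  moves=[
    [0, 0, -0.1, 0, 0, 0, 0],
    [0, 0, -0.25, 0, 0, 0, 0],
    [0, 0, -0.4, 0, 0, 0, 0],
    [0, 0, -0.55, 0, 0, 0, 0],
    [0, 0, -0.74, 0, 0, 0, 0],
  ],
)

```text
clock: 17.75
position: [0.649, 0.1394, 0.3516]
tool_rot: [-0.674, -3.064, 0.004]
wrist_force: [0.9, -0.1, -3.8]
grip_width: 0.299
```

>>> send_rows(
  moves=[
    [0, 0, -0.2, 0, 0, 0, 0],
    [0, 0, -0.4, 0, 0, 0, 0],
    [0, 0, -0.55, 0, 0, 0, 0],
    [0, 0, -0.7, 0, 0, 0, 0],
    [0, 0, -0.74, 0, 0, 0, 0],
  ],
)

```text
clock: 18.25
position: [0.6503, 0.1408, 0.5036]
tool_rot: [0.674, 3.064, 0.004]
wrist_force: [1.1, 1.8, -4.5]
grip_width: 0.3
```

>>> send_rows(
  moves=[
    [-0.014, -0.2, 0, 0, 0, 0, 0],
    [-0.028, -0.4, 0, 0, 0, 0, 0],
    [-0.042, -0.6, 0, 0, 0, 0, 0],
    [-0.057, -0.8, 0, 0, 0, 0, 0],
    [-0.071, -0.98, 0, 0, 0, 0, 0],
  ],
)

```text
clock: 18.75
position: [0.5791, -0.046, 0.4982]
tool_rot: [-0.675, -3.064, 0.002]
wrist_force: [0.0, 0.8, -3.7]
grip_width: 0.296
```

>>> send_rows(
  moves=[
    [-0.014, -0.2, 0, 0, 0, 0, 0],
    [-0.028, -0.4, 0, 0, 0, 0, 0],
    [-0.042, -0.6, 0, 0, 0, 0, 0],
    [-0.057, -0.8, 0, 0, 0, 0, 0],
    [-0.071, -0.98, 0, 0, 0, 0, 0],
  ],
)

```text
clock: 19.25
position: [0.5094, -0.2296, 0.4985]
tool_rot: [-0.676, -3.064, 0.0]
wrist_force: [-0.4, 0.8, -3.6]
grip_width: 0.303
```

>>> send_rows(
  moves=[
    [-0.014, -0.2, 0, 0, 0, 0, 0],
    [-0.028, -0.4, 0, 0, 0, 0, 0],
    [-0.042, -0.6, 0, 0, 0, 0, 0],
    [-0.057, -0.8, 0, 0, 0, 0, 0],
    [-0.071, -0.98, 0, 0, 0, 0, 0],
  ],
)

```text
clock: 19.75
position: [0.4401, -0.4131, 0.4983]
tool_rot: [-0.676, -3.064, -0.002]
wrist_force: [0.7, -1.0, -3.3]
grip_width: 0.299
```

>>> send_rows(
  moves=[
    [0, 0, 0.1, 0, 0, 0, 0],
    [0, 0, 0.3, 0, 0, 0, 0],
    [0, 0, 0.5, 0, 0, 0, 0],
    [0, 0, 0.7, 0, 0, 0, 0],
    [0, 0, 0.8, 0, 0, 0, 0],
  ],
)

```text
clock: 20.25
position: [0.4395, -0.4102, 0.3351]
tool_rot: [-0.673, -3.06, -0.007]
wrist_force: [-0.5, -0.2, -3.7]
grip_width: 0.301
```

>>> send_rows(
  moves=[
    [0, 0, 0.1, 0, 0, 0, 0],
    [0, 0, 0.25, 0, 0, 0, 0],
    [0, 0, 0.3, 0, 0, 0, 0],
    [0, 0, 0.3, 0, 0, 0, 0],
    [0, 0, 0.3, 0, 0, 0, 0],
  ],
)

```text
clock: 20.75
position: [0.4422, -0.4113, 0.2809]
tool_rot: [0.674, 3.068, 0.0]
wrist_force: [-0.0, 0.9, -2.9]
grip_width: 0.301
```

```bash
python3 -c "
from h import *
to(.442,-.411,.214,155.2)"
```

```text
clock 20.8 pos [ 0.4422 -0.4113  0.2809] yaw 155.2 F [-0.   0.9 -2.9] grip 0.301 q [ 1.03  0.65 -0.5   1.96  0.5   0.66  1.35]
shift [0.002 0.001 0.334] turn [0. 0. 0.]
```

>>> send_rows(
  moves=[
    [0, 0, 0.08, 0, 0, 0, 0],
    [0, 0, 0.16, 0, 0, 0, 0],
    [0, 0, 0.23, 0, 0, 0, 0],
    [0, 0, 0.28, 0, 0, 0, 0],
    [0, 0, 0.315, 0, 0, 0, 0],
  ],
)

```text
clock: 21.25
position: [0.4418, -0.4111, 0.2162]
tool_rot: [-0.674, -3.067, -0.001]
wrist_force: [0.7, -0.4, -2.8]
grip_width: 0.298
```

>>> send_rows(
  moves=[
    [0, 0, 0.005, 0, 0, 0, 0],
    [0, 0, 0.01, 0, 0, 0, 0],
    [0, 0, 0.015, 0, 0, 0, 0],
    [0, 0, 0.02, 0, 0, 0, 0],
    [0, 0, 0.02, 0, 0, 0, 0],
  ],
)

```text
clock: 21.75
position: [0.4421, -0.4115, 0.214]
tool_rot: [0.675, 3.068, -0.0]
wrist_force: [-0.4, -0.1, -3.8]
grip_width: 0.3
```

>>> send_rows(
  moves=[
    [0, 0, 0, 0, 0, 0, 0],
    [0, 0, 0.003, 0, 0, 0, 0],
    [0, 0, 0.005, 0, 0, 0, 0],
    [0, 0, 0.005, 0, 0, 0, 0],
    [0, 0, 0.005, 0, 0, 0, 0],
  ],
)

```text
clock: 22.25
position: [0.4422, -0.4114, 0.2137]
tool_rot: [0.675, 3.068, -0.001]
wrist_force: [-2.0, 0.3, 5.6]
grip_width: 0.298
```

>>> send_rows(
  moves=[
    [0, 0, 0, 0, 0, 0, 0.8],
    [0, 0, 0, 0, 0, 0, 0.8],
    [0, 0, 0, 0, 0, 0, 0.8],
    [0, 0, 0, 0, 0, 0, 0.8],
    [0, 0, 0, 0, 0, 0, 0.8],
  ],
)

```text
clock: 22.75
position: [0.4421, -0.4114, 0.2126]
tool_rot: [0.675, 3.068, 0.0]
wrist_force: [0.4, 0.1, 0.2]
grip_width: 0.797
```

>>> send_rows(
  moves=[
    [0, 0, -0.05, 0, 0, 0, 0.8],
    [0, 0, -0.15, 0, 0, 0, 0.8],
    [0, 0, -0.3, 0, 0, 0, 0.8],
    [0, 0, -0.5, 0, 0, 0, 0.8],
    [0, 0, -0.73, 0, 0, 0, 0.8],
  ],
)

```text
clock: 23.25
position: [0.4415, -0.411, 0.3597]
tool_rot: [-0.674, -3.066, -0.002]
wrist_force: [-0.1, -0.3, -0.9]
grip_width: 0.796
```

>>> send_rows(
  moves=[
    [0, 0, -0.2, 0, 0, 0, 1],
    [0, 0, -0.4, 0, 0, 0, 1],
    [0, 0, -0.6, 0, 0, 0, 1],
    [0, 0, -0.7, 0, 0, 0, 1],
    [0, 0, -0.7, 0, 0, 0, 1],
  ],
)

```text
clock: 23.75
position: [0.443, -0.4111, 0.5033]
tool_rot: [0.673, 3.061, -0.006]
wrist_force: [0.8, 0.0, 0.1]
grip_width: 0.994
```

>>> send_rows(
  moves=[
    [0.25, 0.87, 0, 0, 0, 0, 1],
    [0.25, 0.87, 0, 0, 0, 0, 1],
    [0.25, 0.87, 0, 0, 0, 0, 1],
    [0.25, 0.87, 0, 0, 0, 0, 1],
    [0.25, 0.87, 0, 0, 0, 0, 1],
  ],
)

```text
clock: 24.25
position: [0.4699, -0.2262, 0.4983]
tool_rot: [-0.659, -3.07, -0.003]
wrist_force: [0.2, -0.3, -0.6]
grip_width: 1.0
```

>>> send_rows(
  moves=[
    [0.25, 0.87, 0, 0, 0, 0, 1],
    [0.25, 0.87, 0, 0, 0, 0, 1],
    [0.25, 0.87, 0, 0, 0, 0, 1],
    [0.25, 0.87, 0, 0, 0, 0, 1],
    [0.25, 0.87, 0, 0, 0, 0, 1],
  ],
)

```text
clock: 24.75
position: [0.4972, -0.0488, 0.4985]
tool_rot: [-0.661, -3.071, -0.003]
wrist_force: [-0.2, -0.5, 0.4]
grip_width: 0.999
```

>>> send_rows(
  moves=[
    [0.25, 0.87, 0, 0, 0, 0, 1],
    [0.25, 0.87, 0, 0, 0, 0, 1],
    [0.25, 0.87, 0, 0, 0, 0, 1],
    [0.25, 0.87, 0, 0, 0, 0, 1],
    [0.25, 0.87, 0, 0, 0, 0, 1],
  ],
)

```text
clock: 25.25
position: [0.5249, 0.129, 0.4984]
tool_rot: [-0.665, -3.07, -0.005]
wrist_force: [0.7, -0.8, -0.2]
grip_width: 1.001
```

>>> send_rows(
  moves=[
    [0.25, 0.87, 0.4, 0, 0, 0, 1],
    [0.25, 0.87, 0.4, 0, 0, 0, 1],
    [0.25, 0.87, 0.4, 0, 0, 0, 1],
    [0.25, 0.87, 0.4, 0, 0, 0, 1],
    [0.25, 0.87, 0.4, 0, 0, 0, 1],
  ],
)

```text
clock: 25.75
position: [0.5518, 0.3079, 0.4152]
tool_rot: [-0.665, -3.065, -0.001]
wrist_force: [-0.2, -0.2, 0.4]
grip_width: 1.005
```

>>> send_rows(
  moves=[
    [0, 0, 0, 0, 0, -0.13, 1],
    [0, 0, 0, 0, 0, -0.13, 1],
    [0, 0, 0, 0, 0, -0.13, 1],
    [0, 0, 0, 0, 0, -0.13, 1],
    [0, 0, 0, 0, 0, -0.13, 1],
  ],
)

```text
clock: 26.25
position: [0.553, 0.3029, 0.4185]
tool_rot: [0.363, 3.121, -0.002]
wrist_force: [0.3, -0.1, -0.3]
grip_width: 1.002
```

```bash
python3 - <<'E'
from h import *
s=snap('wrist');cv2.imwrite('pics/w3.png',s['pixels']); X=cloud(s)
m=(X[...,2]>.015)&(X[...,2]<.06); n,l,st,c=cv2.connectedComponentsWithStats(m.astype(np.uint8))
for i in range(1,n):
    if st[i,4]>300:
        P=X[l==i]; zt=np.percentile(P[:,2],97); T=P[P[:,2]>zt-.005,:2]
        rc=cv2.minAreaRect((T*1000).astype(np.float32)); print(np.round(c[i]),st[i,4],'zt %.3f'%zt,np.round(np.r_[rc[0],rc[1],rc[2]],1))
s=snap('top');X=cloud(s)
m=(X[...,2]>.06)&(X[...,2]<.1);m[:,:400]=0;m[:200]=0;m[310:]=0;m[:,525:]=0
n,l,st,c=cv2.connectedComponentsWithStats(m.astype(np.uint8))
for i in range(1,n): print('pin',st[i,4],np.round(np.median(X[l==i],0),4))
to(.551,.305,.185,168)
E
```

```text
[304.  39.] 6406 zt 0.042 [410.2 330.6  40.2 110.4  11.5]
[179. 108.] 314 zt 0.059 [442.5 206.    6.9  15.1  63.6]
[ 38. 144.] 3860 zt 0.026 [435.6  48.2  52.5  76.3  79.3]
[431. 192.] 4462 zt 0.046 [572.2 416.7  60.8  60.2  83.6]
[312. 200.] 4147 zt 0.046 [553.6 303.9  60.2  60.2  76.9]
[182. 227.] 3856 zt 0.043 [550.3 167.6  90.6  28.9   1.6]
[ 37. 254.] 2727 zt 0.058 [542.7   6.7  43.2  24.7  24.8]
[ 68. 358.] 1117 zt 0.057 [660.4 -17.3  29.9   7.7  83.2]
pin 112 [ 0.5064 -0.4378  0.0786]
pin 112 [ 0.4413 -0.4092  0.0793]
clock 26.4 pos [0.5527 0.3037 0.4187] yaw 166.8 F [ 0.3 -0.3 -0.1] grip 0.998 q [-0.02  0.57 -0.81  1.79  0.49  0.99  0.31]
shift [0.01  0.005 1.169] turn [-0.     0.    -0.013]
```

View pics/w3.png

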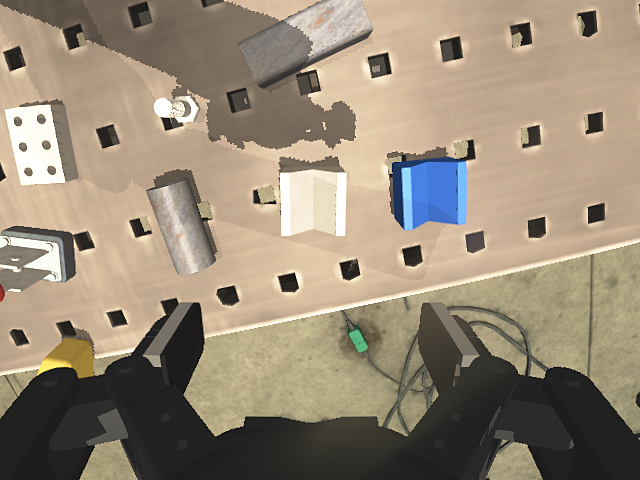

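The wrist view shows the bright V-block at (312,200), groove up, aligned with the jaws, and the blue look-alike at (431,192). The square tube is at (304,39). Both pins read in place, so I'm descending to the V-block.

>>> send_rows(
  moves=[
    [0, 0, 0.1, 0, 0, 0, 1],
    [0, 0, 0.3, 0, 0, 0, 1],
    [0, 0, 0.5, 0, 0, 0, 1],
    [0, 0, 0.7, 0, 0, 0, 1],
    [0, 0, 0.8, 0, 0, 0, 1],
  ],
)

```text
clock: 26.85
position: [0.5517, 0.3031, 0.2554]
tool_rot: [-0.359, -3.118, 0.006]
wrist_force: [0.2, -1.5, 0.2]
grip_width: 1.002
```

>>> send_rows(
  moves=[
    [0, 0, 0, 0, 0, 0, 1],
    [0, 0, 0, 0, 0, 0, 1],
    [0, 0, 0, 0, 0, 0, 1],
  ],
)

```text
clock: 27.15
position: [0.5531, 0.3051, 0.2605]
tool_rot: [0.358, 3.119, 0.004]
wrist_force: [-0.3, 0.4, 0.4]
grip_width: 1.005
```

```bash
python3 -c "
from h import *
to(.5528,.304,.185,166.9)"
```

```text
clock 27.1 pos [0.5531 0.3051 0.2605] yaw 166.9 F [-0.3  0.4  0.4] grip 1.005 q [-0.13  0.75 -0.66  1.9   0.68  0.73  0.15]
shift [ 0.001 -0.007  0.377] turn [ 0.002  0.001 -0.   ]
```

>>> send_rows(
  moves=[
    [0, -0.005, 0.1, 0, 0, 0, 1],
    [0, -0.005, 0.2, 0, 0, 0, 1],
    [0, -0.005, 0.28, 0, 0, 0, 1],
    [0, -0.005, 0.34, 0, 0, 0, 1],
    [0, -0.005, 0.375, 0, 0, 0, 1],
  ],
)

```text
clock: 27.65
position: [0.5524, 0.3034, 0.1833]
tool_rot: [0.359, 3.121, -0.0]
wrist_force: [-0.2, 0.1, -0.2]
grip_width: 1.0
```

>>> send_rows(
  moves=[
    [0, 0, 0, 0, 0, 0, 1],
    [0, 0, 0, 0, 0, 0, 0],
    [0, 0, 0, 0, 0, 0, 0],
    [0, 0, 0, 0, 0, 0, 0],
    [0, 0, 0, 0, 0, 0, 0],
  ],
)

```text
clock: 28.15
position: [0.5526, 0.3041, 0.1848]
tool_rot: [0.358, 3.12, 0.003]
wrist_force: [-1.2, 1.1, 4.9]
grip_width: 0.696
```

>>> send_rows(
  moves=[
    [0, 0, 0, 0, 0, 0, 0],
    [0, 0, 0, 0, 0, 0, 0],
    [0, 0, 0, 0, 0, 0, 0],
  ],
)

```text
clock: 28.45
position: [0.5526, 0.3041, 0.1848]
tool_rot: [0.358, 3.12, 0.003]
wrist_force: [-0.5, 0.9, 5.8]
grip_width: 0.692
```

>>> send_rows(
  moves=[
    [0, 0, -0.1, 0, 0, 0, 0],
    [0, 0, -0.2, 0, 0, 0, 0],
    [0, 0, -0.35, 0, 0, 0, 0],
    [0, 0, -0.5, 0, 0, 0, 0],
    [0, 0, -0.7, 0, 0, 0, 0],
  ],
)

```text
clock: 28.95
position: [0.5513, 0.3013, 0.3217]
tool_rot: [-0.358, -3.116, 0.009]
wrist_force: [0.3, -0.3, -6.3]
grip_width: 0.694
```

>>> send_rows(
  moves=[
    [0, 0, -0.2, 0, 0, 0, 0],
    [0, 0, -0.4, 0, 0, 0, 0],
    [0, 0, -0.6, 0, 0, 0, 0],
    [0, 0, -0.8, 0, 0, 0, 0],
    [0, 0, -0.8, 0, 0, 0, 0],
  ],
)

```text
clock: 29.45
position: [0.5527, 0.3045, 0.4885]
tool_rot: [0.358, 3.114, 0.009]
wrist_force: [1.4, 0.8, -4.6]
grip_width: 0.694
```

```bash
python3 -c "
from h import *
to(.517,-.331,.5,155.5)"
```

```text
clock 29.4 pos [0.5527 0.3045 0.4885] yaw 166.9 F [ 1.4  0.8 -4.6] grip 0.694 q [ 0.01  0.51 -0.85  1.72  0.43  1.1   0.37]
shift [-0.549 -3.135 -0.075] turn [0.004 0.004 0.126]
```

>>> send_rows(
  moves=[
    [-0.03, -0.17, 0, 0, 0, 0, 0],
    [-0.06, -0.34, 0, 0, 0, 0, 0],
    [-0.09, -0.5, 0, 0, 0, 0, 0],
    [-0.12, -0.66, 0, 0, 0, 0, 0],
    [-0.137, -0.784, 0, 0, 0, 0, 0],
  ],
)

```text
clock: 29.95
position: [0.5425, 0.1406, 0.4802]
tool_rot: [-0.362, -3.115, 0.007]
wrist_force: [0.4, -0.2, -5.9]
grip_width: 0.693
```

>>> send_rows(
  moves=[
    [-0.03, -0.17, 0, 0, 0, 0, 0],
    [-0.06, -0.34, 0, 0, 0, 0, 0],
    [-0.09, -0.5, 0, 0, 0, 0, 0],
    [-0.12, -0.66, 0, 0, 0, 0, 0],
    [-0.137, -0.784, 0, 0, 0, 0, 0],
  ],
)

```text
clock: 30.45
position: [0.533, -0.018, 0.4805]
tool_rot: [-0.362, -3.115, 0.004]
wrist_force: [-0.4, 0.8, -6.3]
grip_width: 0.69
```

>>> send_rows(
  moves=[
    [-0.03, -0.17, 0, 0, 0, 0, 0],
    [-0.06, -0.34, 0, 0, 0, 0, 0],
    [-0.09, -0.5, 0, 0, 0, 0, 0],
    [-0.12, -0.66, 0, 0, 0, 0, 0],
    [-0.137, -0.784, 0, 0, 0, 0, 0],
  ],
)

```text
clock: 30.95
position: [0.5238, -0.1765, 0.4805]
tool_rot: [-0.362, -3.115, 0.001]
wrist_force: [0.3, -0.4, -5.6]
grip_width: 0.692
```

>>> send_rows(
  moves=[
    [-0.03, -0.17, 0, 0, 0, 0.02, 0],
    [-0.06, -0.34, 0, 0, 0, 0.05, 0],
    [-0.09, -0.5, 0, 0, 0, 0.08, 0],
    [-0.12, -0.66, 0, 0, 0, 0.11, 0],
    [-0.137, -0.784, 0, 0, 0, 0.126, 0],
  ],
)

```text
clock: 31.45
position: [0.5155, -0.3355, 0.4815]
tool_rot: [-0.671, -3.066, 0.0]
wrist_force: [-0.4, -1.4, -6.0]
grip_width: 0.692
```

>>> send_rows(
  moves=[
    [0, 0, 0.1, 0, 0, 0, 0],
    [0, 0, 0.3, 0, 0, 0, 0],
    [0, 0, 0.5, 0, 0, 0, 0],
    [0, 0, 0.7, 0, 0, 0, 0],
    [0, 0, 0.8, 0, 0, 0, 0],
  ],
)

```text
clock: 31.95
position: [0.5147, -0.3322, 0.3188]
tool_rot: [-0.664, -3.062, -0.004]
wrist_force: [-0.6, 0.0, -6.1]
grip_width: 0.69
```

>>> send_rows(
  moves=[
    [0, 0, 0.1, 0, 0, 0, 0],
    [0, 0, 0.25, 0, 0, 0, 0],
    [0, 0, 0.3, 0, 0, 0, 0],
    [0, 0, 0.3, 0, 0, 0, 0],
    [0, 0, 0.3, 0, 0, 0, 0],
  ],
)

```text
clock: 32.45
position: [0.5173, -0.3324, 0.2642]
tool_rot: [0.665, 3.07, 0.0]
wrist_force: [0.8, 0.2, -5.4]
grip_width: 0.692
```

```bash
python3 -c "
from h import *
to(.517,-.331,.193,155.5)
s=snap('wrist');cv2.imwrite('pics/w4.png',s['pixels'])"
```

```text
clock 32.5 pos [ 0.5173 -0.3324  0.2642] yaw 155.6 F [ 0.8  0.2 -5.4] grip 0.692 q [ 0.9   0.7  -0.58  1.94  0.6   0.68  1.09]
shift [0.005 0.006 0.356] turn [0.    0.    0.001]
```

View pics/w4.png

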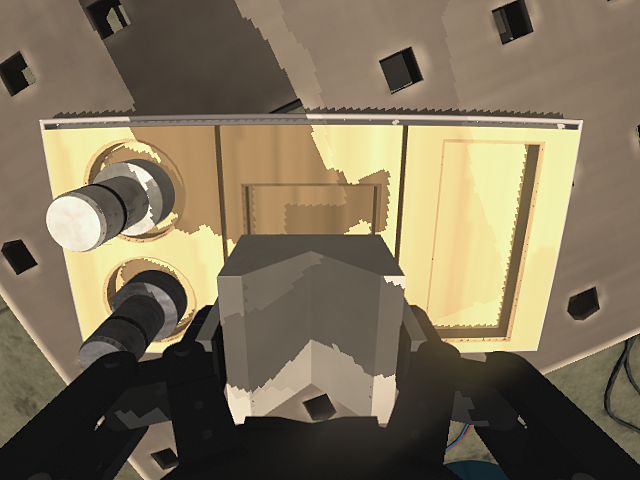

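Both pins stand in their pockets (left, at (150,195) and (150,300)). The V-block is held level with its groove up above the square pocket. Lowering it now.

>>> send_rows(
  moves=[
    [0.003, 0.005, 0.08, 0, 0, 0, 0],
    [0.003, 0.005, 0.16, 0, 0, 0, 0],
    [0.003, 0.005, 0.24, 0, 0, 0, 0],
    [0.003, 0.005, 0.3, 0, 0, 0, 0],
    [0.003, 0.005, 0.335, 0, 0, 0, 0],
  ],
)

```text
clock: 33.0
position: [0.5161, -0.331, 0.1946]
tool_rot: [-0.664, -3.068, -0.001]
wrist_force: [-0.3, 0.4, -5.5]
grip_width: 0.692
```

>>> send_rows(
  moves=[
    [0, 0, 0.005, 0, 0, 0, 0],
    [0, 0, 0.01, 0, 0, 0, 0],
    [0, 0, 0.015, 0, 0, 0, 0],
    [0, 0, 0.018, 0, 0, 0, 0],
    [0, 0, 0.018, 0, 0, 0, 0],
  ],
)

```text
clock: 33.5
position: [0.5168, -0.3313, 0.1935]
tool_rot: [0.665, 3.07, -0.0]
wrist_force: [-0.1, 0.5, -5.7]
grip_width: 0.692
```

>>> send_rows(
  moves=[
    [0, 0, 0, 0, 0, 0, 0],
    [0, 0, 0.003, 0, 0, 0, 0],
    [0, 0, 0.006, 0, 0, 0, 0],
    [0, 0, 0.006, 0, 0, 0, 0],
    [0, 0, 0.006, 0, 0, 0, 0],
  ],
)

```text
clock: 34.0
position: [0.5168, -0.3312, 0.1928]
tool_rot: [0.665, 3.07, -0.001]
wrist_force: [-3.4, 0.6, 5.5]
grip_width: 0.696
```

>>> send_rows(
  moves=[
    [0, 0, 0, 0, 0, 0, 1],
    [0, 0, 0, 0, 0, 0, 1],
    [0, 0, 0, 0, 0, 0, 1],
    [0, 0, 0, 0, 0, 0, 1],
    [0, 0, 0, 0, 0, 0, 1],
  ],
)

```text
clock: 34.5
position: [0.5168, -0.3312, 0.1918]
tool_rot: [0.665, 3.07, 0.0]
wrist_force: [0.1, -0.1, 0.1]
grip_width: 0.997
```

>>> send_rows(
  moves=[
    [0, 0, -0.05, 0, 0, 0, 1],
    [0, 0, -0.15, 0, 0, 0, 1],
    [0, 0, -0.3, 0, 0, 0, 1],
    [0, 0, -0.5, 0, 0, 0, 1],
    [0, 0, -0.73, 0, 0, 0, 1],
  ],
)

```text
clock: 35.0
position: [0.5161, -0.331, 0.3389]
tool_rot: [-0.664, -3.068, -0.001]
wrist_force: [0.4, -0.9, -0.7]
grip_width: 1.002
```

>>> send_rows(
  moves=[
    [0, 0, -0.2, 0, 0, 0, 1],
    [0, 0, -0.4, 0, 0, 0, 1],
    [0, 0, -0.6, 0, 0, 0, 1],
    [0, 0, -0.7, 0, 0, 0, 1],
    [0, 0, -0.7, 0, 0, 0, 1],
  ],
)

```text
clock: 35.5
position: [0.5176, -0.3307, 0.4825]
tool_rot: [0.663, 3.063, -0.004]
wrist_force: [-0.2, 0.0, 0.5]
grip_width: 1.0
```

>>> send_rows(
  moves=[
    [0.464, 0.698, 0, 0, 0, 0, 1],
    [0.464, 0.698, 0, 0, 0, 0, 1],
    [0.464, 0.698, 0, 0, 0, 0, 1],
    [0.464, 0.698, 0, 0, 0, 0, 1],
    [0.464, 0.698, 0, 0, 0, 0, 1],
  ],
)

```text
clock: 36.0
position: [0.489, -0.1621, 0.4775]
tool_rot: [-0.655, -3.071, 0.0]
wrist_force: [-0.4, -0.8, -0.4]
grip_width: 1.0
```

>>> send_rows(
  moves=[
    [0.464, 0.698, 0, 0, 0, 0, 1],
    [0.464, 0.698, 0, 0, 0, 0, 1],
    [0.464, 0.698, 0, 0, 0, 0, 1],
    [0.464, 0.698, 0, 0, 0, 0, 1],
    [0.464, 0.698, 0, 0, 0, 0, 1],
  ],
)

```text
clock: 36.5
position: [0.4632, 0.0013, 0.4778]
tool_rot: [0.659, 3.072, 0.0]
wrist_force: [-0.5, -1.5, -0.1]
grip_width: 1.004
```

>>> send_rows(
  moves=[
    [0.464, 0.698, 0, 0, 0, 0, 1],
    [0.464, 0.698, 0, 0, 0, 0, 1],
    [0.464, 0.698, 0, 0, 0, 0, 1],
    [0.464, 0.698, 0, 0, 0, 0, 1],
    [0.464, 0.698, 0, 0, 0, 0, 1],
  ],
)

```text
clock: 37.0
position: [0.4375, 0.1661, 0.4779]
tool_rot: [-0.661, -3.071, -0.002]
wrist_force: [-0.0, -0.8, -0.3]
grip_width: 1.0
```

>>> send_rows(
  moves=[
    [0.464, 0.698, 0.4, 0, 0, 0, 1],
    [0.464, 0.698, 0.4, 0, 0, 0, 1],
    [0.464, 0.698, 0.4, 0, 0, 0, 1],
    [0.464, 0.698, 0.4, 0, 0, 0, 1],
    [0.464, 0.698, 0.4, 0, 0, 0, 1],
  ],
)

```text
clock: 37.5
position: [0.4106, 0.3323, 0.3956]
tool_rot: [-0.661, -3.068, 0.0]
wrist_force: [0.1, 0.3, 0.8]
grip_width: 0.999
```

>>> send_rows(
  moves=[
    [0, 0, 0, 0, 0, 0.3, 1],
    [0, 0, 0, 0, 0, 0.3, 1],
    [0, 0, 0, 0, 0, 0.3, 1],
    [0, 0, 0, 0, 0, 0.3, 1],
    [0, 0, 0, 0, 0, 0.3, 1],
  ],
)

```text
clock: 38.0
position: [0.4116, 0.3286, 0.3976]
tool_rot: [1.365, 2.828, -0.002]
wrist_force: [-0.0, 0.3, -0.1]
grip_width: 1.002
```

>>> send_rows(
  moves=[
    [0, 0, 0, 0, 0, 0.3, 1],
    [0, 0, 0, 0, 0, 0.3, 1],
    [0, 0, 0, 0, 0, 0.3, 1],
    [0, 0, 0, 0, 0, 0.3, 1],
    [0, 0, 0, 0, 0, 0.3, 1],
  ],
)

```text
clock: 38.5
position: [0.4104, 0.3301, 0.3978]
tool_rot: [1.983, 2.436, -0.001]
wrist_force: [-0.5, 0.8, 0.3]
grip_width: 0.999
```

```bash
python3 -c "
from h import *
to(.4095,.3305,.188,101.5)"
```

```text
clock 38.5 pos [0.4104 0.3301 0.3978] yaw 101.7 F [-0.5  0.8  0.3] grip 0.999 q [-0.3   0.41 -0.61  2.04  0.33  0.79 -0.9 ]
shift [ 0.003 -0.004  1.049] turn [0.    0.    0.002]
```

>>> send_rows(
  moves=[
    [0, 0, 0.1, 0, 0, 0, 1],
    [0, 0, 0.25, 0, 0, 0, 1],
    [0, 0, 0.45, 0, 0, 0, 1],
    [0, 0, 0.6, 0, 0, 0, 1],
    [0, 0, 0.7, 0, 0, 0, 1],
  ],
)

```text
clock: 39.0
position: [0.4098, 0.3299, 0.2556]
tool_rot: [-1.982, -2.436, 0.005]
wrist_force: [-0.8, 0.6, 1.2]
grip_width: 0.998
```

>>> send_rows(
  moves=[
    [0, 0, 0, 0, 0, 0, 1],
    [0, 0, 0, 0, 0, 0, 1],
    [0, 0, 0, 0, 0, 0, 1],
  ],
)

```text
clock: 39.3
position: [0.4104, 0.3312, 0.259]
tool_rot: [1.986, 2.434, 0.004]
wrist_force: [-0.7, 0.6, -0.3]
grip_width: 0.999
```

```bash
python3 -c "
from h import *
to(.4098,.3305,.188,101.5)"
```

```text
clock 39.3 pos [0.4104 0.3312 0.259 ] yaw 101.6 F [-0.7  0.6 -0.3] grip 0.999 q [-0.44  0.61 -0.45  2.14  0.54  0.5  -1.09]
shift [-0.003 -0.004  0.355] turn [ 0.001 -0.001  0.001]
```

>>> send_rows(
  moves=[
    [0, 0, 0.1, 0, 0, 0, 1],
    [0, 0, 0.2, 0, 0, 0, 1],
    [0, 0, 0.28, 0, 0, 0, 1],
    [0, 0, 0.33, 0, 0, 0, 1],
    [0, 0, 0.355, 0, 0, 0, 1],
  ],
)

```text
clock: 39.8
position: [0.4101, 0.331, 0.1871]
tool_rot: [1.986, 2.434, 0.001]
wrist_force: [-0.6, 0.7, -0.1]
grip_width: 1.003
```

>>> send_rows(
  moves=[
    [0, 0, 0, 0, 0, 0, 1],
    [0, 0, 0, 0, 0, 0, 0],
    [0, 0, 0, 0, 0, 0, 0],
    [0, 0, 0, 0, 0, 0, 0],
    [0, 0, 0, 0, 0, 0, 0],
  ],
)

```text
clock: 40.3
position: [0.41, 0.3309, 0.1876]
tool_rot: [1.986, 2.433, 0.002]
wrist_force: [-0.2, -0.3, 4.9]
grip_width: 0.453
```

>>> send_rows(
  moves=[
    [0, 0, 0, 0, 0, 0, 0],
    [0, 0, 0, 0, 0, 0, 0],
    [0, 0, 0, 0, 0, 0, 0],
    [0, 0, 0, 0, 0, 0, 0],
  ],
)

```text
clock: 40.7
position: [0.41, 0.331, 0.1876]
tool_rot: [1.986, 2.433, 0.002]
wrist_force: [-0.4, -1.2, 5.6]
grip_width: 0.453
```

>>> send_rows(
  moves=[
    [0, 0, -0.1, 0, 0, 0, 0],
    [0, 0, -0.2, 0, 0, 0, 0],
    [0, 0, -0.35, 0, 0, 0, 0],
    [0, 0, -0.5, 0, 0, 0, 0],
    [0, 0, -0.7, 0, 0, 0, 0],
  ],
)

```text
clock: 41.2
position: [0.4092, 0.3295, 0.3266]
tool_rot: [-1.986, -2.433, 0.007]
wrist_force: [0.2, 0.7, -4.0]
grip_width: 0.455
```

>>> send_rows(
  moves=[
    [0, 0, -0.2, 0, 0, 0, 0],
    [0, 0, -0.4, 0, 0, 0, 0],
    [0, 0, -0.6, 0, 0, 0, 0],
    [0, 0, -0.8, 0, 0, 0, 0],
    [0, 0, -0.8, 0, 0, 0, 0],
  ],
)

```text
clock: 41.7
position: [0.4102, 0.3322, 0.4919]
tool_rot: [1.985, 2.432, 0.016]
wrist_force: [1.2, 0.9, -4.0]
grip_width: 0.458
```

```bash
python3 -c "
from h import *
to(.559,-.236,.49,155.5)
s=snap('wrist');cv2.imwrite('pics/w5.png',s['pixels'])"
```

```text
clock 41.7 pos [0.4102 0.3322 0.4919] yaw 101.5 F [ 1.2  0.9 -4. ] grip 0.458 q [-0.22  0.3  -0.68  1.94  0.23  0.97 -0.81]
shift [-2.932  0.161 -0.003] turn [ 0.007  0.    -0.6  ]
```

View pics/w5.png

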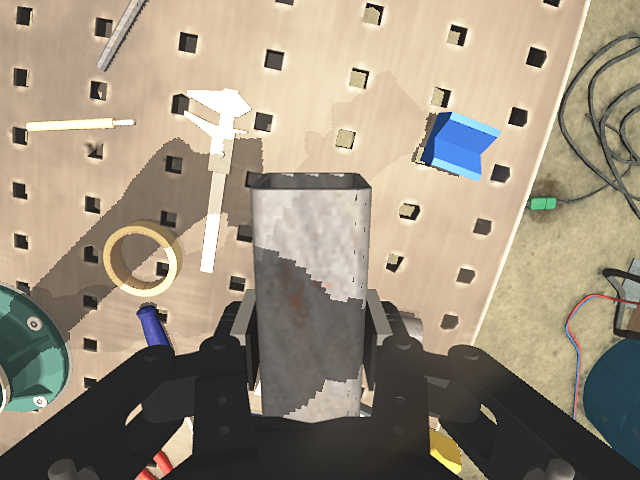

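The square tube is held level and centred at (312,300). Carrying it over the clamp.

>>> send_rows(
  moves=[
    [-0.2, 0.01, 0, 0, 0, 0, 0],
    [-0.4, 0.02, 0, 0, 0, 0, 0],
    [-0.6, 0.03, 0, 0, 0, 0, 0],
    [-0.8, 0.04, 0, 0, 0, 0, 0],
    [-0.977, 0.054, 0, 0, 0, 0, 0],
  ],
)

```text
clock: 42.25
position: [0.4586, 0.1384, 0.4841]
tool_rot: [-1.986, -2.431, 0.009]
wrist_force: [0.4, 0.2, -4.4]
grip_width: 0.455
```

>>> send_rows(
  moves=[
    [-0.2, 0.01, 0, 0, 0, 0, 0],
    [-0.4, 0.02, 0, 0, 0, 0, 0],
    [-0.6, 0.03, 0, 0, 0, 0, 0],
    [-0.8, 0.04, 0, 0, 0, 0, 0],
    [-0.977, 0.054, 0, 0, 0, 0, 0],
  ],
)

```text
clock: 42.75
position: [0.5081, -0.0504, 0.484]
tool_rot: [-1.985, -2.429, 0.007]
wrist_force: [0.8, -0.2, -4.7]
grip_width: 0.456
```

>>> send_rows(
  moves=[
    [-0.2, 0.01, 0, 0, 0, 0, 0],
    [-0.4, 0.02, 0, 0, 0, 0, 0],
    [-0.6, 0.03, 0, 0, 0, 0, 0],
    [-0.8, 0.04, 0, 0, 0, 0, 0],
    [-0.977, 0.054, 0, 0, 0, 0, 0],
  ],
)

```text
clock: 43.25
position: [0.5578, -0.2394, 0.4834]
tool_rot: [-1.985, -2.428, 0.005]
wrist_force: [0.9, 0.1, -4.1]
grip_width: 0.457
```

>>> send_rows(
  moves=[
    [0, 0, 0, 0, 0, -0.07, 0],
    [0, 0, 0, 0, 0, -0.14, 0],
    [0, 0, 0, 0, 0, -0.21, 0],
    [0, 0, 0, 0, 0, -0.27, 0],
    [0, 0, 0, 0, 0, -0.3, 0],
  ],
)

```text
clock: 43.75
position: [0.5577, -0.2371, 0.4833]
tool_rot: [-1.357, -2.826, 0.001]
wrist_force: [-0.2, 0.4, -2.7]
grip_width: 0.461
```

>>> send_rows(
  moves=[
    [0, 0, 0, 0, 0, -0.07, 0],
    [0, 0, 0, 0, 0, -0.14, 0],
    [0, 0, 0, 0, 0, -0.21, 0],
    [0, 0, 0, 0, 0, -0.27, 0],
    [0, 0, 0, 0, 0, -0.3, 0],
  ],
)

```text
clock: 44.25
position: [0.5577, -0.2372, 0.4833]
tool_rot: [-0.659, -3.065, -0.001]
wrist_force: [0.5, 0.2, -2.8]
grip_width: 0.454
```

>>> send_rows(
  moves=[
    [0, 0, 0.1, 0, 0, 0, 0],
    [0, 0, 0.3, 0, 0, 0, 0],
    [0, 0, 0.5, 0, 0, 0, 0],
    [0, 0, 0.7, 0, 0, 0, 0],
    [0, 0, 0.8, 0, 0, 0, 0],
  ],
)

```text
clock: 44.75
position: [0.5556, -0.2366, 0.3203]
tool_rot: [-0.662, -3.059, -0.002]
wrist_force: [-0.9, 0.5, -3.4]
grip_width: 0.458
```

>>> send_rows(
  moves=[
    [0, 0, 0.1, 0, 0, 0, 0],
    [0, 0, 0.25, 0, 0, 0, 0],
    [0, 0, 0.3, 0, 0, 0, 0],
    [0, 0, 0.3, 0, 0, 0, 0],
    [0, 0, 0.3, 0, 0, 0, 0],
  ],
)

```text
clock: 45.25
position: [0.5589, -0.2369, 0.2667]
tool_rot: [-0.665, -3.07, -0.0]
wrist_force: [0.7, 0.6, -3.8]
grip_width: 0.457
```

```bash
python3 -c "
from h import *
to(.559,-.236,.1957,155.5)"
```

```text
clock 45.2 pos [ 0.5589 -0.2369  0.2667] yaw 155.6 F [ 0.7  0.6 -3.8] grip 0.457 q [ 0.67  0.67 -0.5   1.96  0.52  0.64  0.99]
shift [0.001 0.004 0.355] turn [ 0.    -0.     0.001]
```

>>> send_rows(
  moves=[
    [0, 0.003, 0.08, 0, 0, 0, 0],
    [0, 0.003, 0.16, 0, 0, 0, 0],
    [0, 0.003, 0.24, 0, 0, 0, 0],
    [0, 0.003, 0.3, 0, 0, 0, 0],
    [0, 0.003, 0.335, 0, 0, 0, 0],
  ],
)

```text
clock: 45.75
position: [0.5587, -0.2364, 0.198]
tool_rot: [-0.664, -3.068, -0.0]
wrist_force: [-0.0, -0.0, -2.7]
grip_width: 0.457
```

>>> send_rows(
  moves=[
    [0, 0, 0.005, 0, 0, 0, 0],
    [0, 0, 0.01, 0, 0, 0, 0],
    [0, 0, 0.015, 0, 0, 0, 0],
    [0, 0, 0.018, 0, 0, 0, 0],
    [0, 0, 0.018, 0, 0, 0, 0],
  ],
)

```text
clock: 46.25
position: [0.5594, -0.2366, 0.1967]
tool_rot: [0.665, 3.07, -0.0]
wrist_force: [-0.1, -0.5, -2.9]
grip_width: 0.457
```

>>> send_rows(
  moves=[
    [0, 0, 0, 0, 0, 0, 0],
    [0, 0, 0.003, 0, 0, 0, 0],
    [0, 0, 0.006, 0, 0, 0, 0],
    [0, 0, 0.006, 0, 0, 0, 0],
    [0, 0, 0.006, 0, 0, 0, 0],
  ],
)

```text
clock: 46.75
position: [0.5593, -0.2365, 0.1957]
tool_rot: [0.665, 3.07, -0.001]
wrist_force: [-1.0, 0.7, 3.8]
grip_width: 0.454
```

Contact at the expected height. Releasing, raising and checking.

>>> send_rows(
  moves=[
    [0, 0, 0, 0, 0, 0, 0.85],
    [0, 0, 0, 0, 0, 0, 0.85],
    [0, 0, 0, 0, 0, 0, 0.85],
    [0, 0, 0, 0, 0, 0, 0.85],
    [0, 0, 0, 0, 0, 0, 0.85],
  ],
)

```text
clock: 47.25
position: [0.5593, -0.2365, 0.195]
tool_rot: [0.665, 3.07, 0.0]
wrist_force: [-0.3, -0.2, 0.0]
grip_width: 0.851
```

>>> send_rows(
  moves=[
    [0, 0, -0.05, 0, 0, 0, 0.85],
    [0, 0, -0.15, 0, 0, 0, 0.85],
    [0, 0, -0.3, 0, 0, 0, 0.85],
    [0, 0, -0.5, 0, 0, 0, 0.85],
    [0, 0, -0.73, 0, 0, 0, 0.85],
  ],
)

```text
clock: 47.75
position: [0.5586, -0.2364, 0.3422]
tool_rot: [-0.664, -3.068, -0.001]
wrist_force: [0.4, -0.3, -0.3]
grip_width: 0.847
```

>>> send_rows(
  moves=[
    [-0.1, -0.2, -0.2, 0, 0, 0, 1],
    [-0.1, -0.4, -0.4, 0, 0, 0, 1],
    [-0.1, -0.5, -0.6, 0, 0, 0, 1],
    [-0.1, -0.5, -0.8, 0, 0, 0, 1],
    [-0.1, -0.5, -0.8, 0, 0, 0, 1],
  ],
)

```text
clock: 48.25
position: [0.5371, -0.3376, 0.5094]
tool_rot: [0.668, 3.056, -0.007]
wrist_force: [0.6, -0.5, -1.0]
grip_width: 0.997
```

>>> send_rows(
  moves=[
    [0, 0, 0, 0, 0, 0, 1],
    [0, 0, 0, 0, 0, 0, 1],
    [0, 0, 0, 0, 0, 0, 1],
  ],
)

```text
clock: 48.55
position: [0.5356, -0.3352, 0.4995]
tool_rot: [-0.663, -3.068, -0.001]
wrist_force: [-1.1, -0.3, -0.6]
grip_width: 1.002
```

```bash
python3 - <<'E'
from h import *
C=np.array([.5165,-.331]); t=np.radians(65.5); u=np.array([np.cos(t),np.sin(t)]); v=np.array([u[1],-u[0]])
s=snap('wrist');cv2.imwrite('pics/w6.png',s['pixels']); X=cloud(s).reshape(-1,3); X=X[~np.isnan(X[:,0])]
a=(X[:,:2]-C)@u*1e3; b=(X[:,:2]-C)@v*1e3
for n,A,B,z in(('tube',103,0,.048),('vee',0,0,.053),('p+',-103,35,.081),('p-',-103,-35,.081)):
    w=(abs(a-A)<50)&(abs(b-B)<(70 if B==0 else 34))&(abs(X[:,2]-z)<.006)
    rc=cv2.minAreaRect(np.c_[a,b][w].astype(np.float32)); A_=np.c_[X[w,:2],np.ones(w.sum())]
    k=np.linalg.lstsq(A_,X[w,2],rcond=None)[0]
    print(n,w.sum(),'top %.4f want %.3f'%(np.median(X[w,2]),z),'off',np.round([rc[0][0]-A,rc[0][1]-B],1),np.round(rc[1],1),'slope',np.round(k[:2],3))
s=snap('top'); X=cloud(s)
for n,c,z in(('holed',(.434,.049),.025),('round',(.549,.167),.042),('bolt',(.438,.202),.065)):
    w=(np.hypot(X[...,0]-c[0],X[...,1]-c[1])<.06)&(X[...,2]>z-.01)&(X[...,2]<z+.01); print(n,w.sum(),X[w].mean(0),'start',c)
to(.5,-.4,.5,155.5)
E
```

```text
tube 3386 top 0.0482 want 0.048 off [ 0.6 -0.2] [109.1  40.4] slope [0.007 0.017]
vee 1382 top 0.0525 want 0.053 off [-0.4  1.7] [59.5 60.2] slope [-0.001  0.003]
p+ 505 top 0.0806 want 0.081 off [-0.3  4.2] [26.6 25.8] slope [ 0.011 -0.048]
p- 572 top 0.0807 want 0.081 off [-1.1  3. ] [26.1 26.3] slope [-0.02  -0.035]
holed 478 [0.4333609  0.04883213 0.02433606] start (0.434, 0.049)
round 418 [0.54828966 0.16694566 0.03933689] start (0.549, 0.167)
bolt 32 [0.43802057 0.2018457  0.06388996] start (0.438, 0.202)
clock 48.6 pos [ 0.5359 -0.3354  0.4996] yaw 155.6 F [ 0.3 -0.3 -1.6] grip 0.999 q [ 0.95  0.45 -0.65  1.71  0.3   1.09  1.35]
shift [ 0.03  -0.368 -0.002] turn [ 0.    -0.002  0.001]
```

View pics/w6.png

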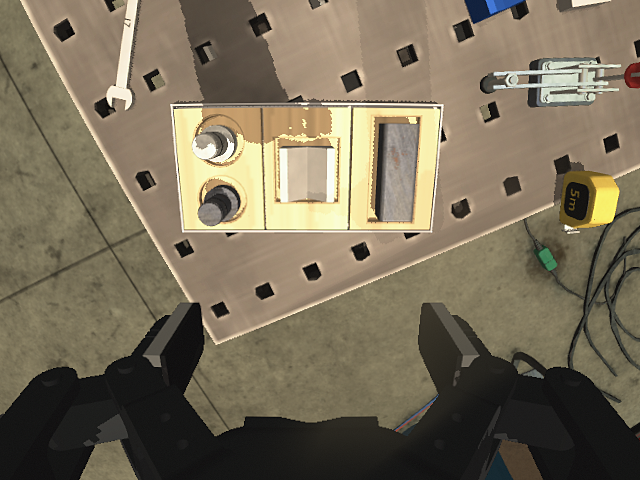

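All four parts sit in their pockets, with tops at the expected heights and the bystanders unmoved. Handing in.

```bash
python3 -c "
from h import *
print(r.job_done())"
```

```text
the job is handed in; nothing more can be done
None
```

The kit is packed and handed in at about 49 s of robot time: both pins, the V-block and the square tube are each in the right pocket. Each was lowered until light floor contact showed in the wrist force, then released. No verdict was reported.

- **Last checks, from wrist-camera depth:**

| Part | Top height (expected) | Offset from pocket centre |
|---|---|---|
| Square tube | 48.2 mm (48) | under 1 mm |
| V-block | 52.5 mm (53) | about 2 mm |
| Both pins | 80.7 mm (81) | 3–4 mm |

- **Not to be moved:** the top camera puts the holed block, round tube and hex bolt within about 1 mm of their starts. I left the blue look-alikes alone.
- **What disagreed:** plane fits on the small pin tops read a slope of 0.04–0.05, still under the 0.1 rad limit. I put that down to few pixels and shank-side points in the fit, since the top heights agree with upright seating. The two cameras differed by 2–5 mm on the tray's pockets, and I went by the finer wrist measurement.

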